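# Clamp a sample bottle on its side on the bench shaker

### The job

Clamp the yellow-capped bottle on the bench shaker, lying on one of its broad sides: the carrier lets it out only by the cap, so lift it out by the cap, stand it upright and let go, then take it round the body and lay it down gently (never letting it drop or topple) in the middle of the rubber mat, between the two bars and parallel to them. Then squeeze in the red release button on the sliding clamp and, holding it in, slide the clamp up to the bottle and on, until the bottle rests against the fixed bar and the clamp's sprung rubber face is pushed in about half-way; let go, so that the clamp drops into its next locking step and keeps the bottle pressed against the fixed bar. Leave the other two bottles in the carrier, and the tape roll and the timer where they are.

Things in the scene. Friction and masses are not known exactly. Their poses are not given: they have to be found in the camera images.
- bottle_yellow: the bottle with the YELLOW cap, to be clamped: rectangular white plastic bottle with rounded edges, body 58 mm wide (its y), 38 mm thick (its x), 96 mm high; ribbed round screw cap 34 mm across from 107 to 131 mm; on both broad sides a paper label with a band of the cap's colour. About 0.17 kg. Origin: centre of the underside; z runs to the cap
- bottle_centre (a point): a point on the yellow-capped bottle's long axis at mid length, 65.5 mm above its underside
- bottle_blue: the bottle with the BLUE cap, same shape and axes as the yellow-capped one; a bystander that stays in the carrier
- bottle_green: the bottle with the GREEN cap, same shape and axes; a bystander that stays in the carrier
- carrier: dark grey open plastic box, fixed, 78 mm (x) by 222 mm (y, 241 over its end lugs), 92 mm high, walls and floor 3 mm. Three cells in a row along its y, centres at -73, 0, +73 mm, each about 72 x 70 mm: no room for fingers beside a bottle, whose cap stands 18 to 42 mm above the walls. Any bottle can be in any cell. Origin: centre of the underside
- shaker: low white bench shaker, off and fixed: platform 240 mm (its x) by 290 mm (y). Black rubber mat 176 x 280 mm, top 70 mm above the bench, between two rails along y at x = -100 and +100 mm (12 mm wide, tops at 79 mm). Origin: centre of the underside; x away from the robot, the control panel on -x; y towards the fixed bar
- fixed_face (a point): on the shaker: foot of the middle of the fixed bar's rubber face, at the mat's top, shaker y = +100 mm. The bar runs along the shaker's x, faces -y, is 176 mm long, 18 mm deep, and its top is 102 mm above the bench; end blocks 24 mm wide on the rails, tops 103 mm
- clamp (a joint): place (m) of the sliding clamp along shaker y: 0 open (where it starts), 0.135 end stop. Its cross bar is parallel to the fixed bar, top 102 mm above the bench, 35 mm deep. Button out: locked by a pawl in a rack, 5 mm steps, holds 50 N. Button 4 mm or more in: slides with 1 to 2 N. The rubber face, not pushed in, is at shaker y = clamp - 75 mm; it meets a bottle lying at the fixed bar at 0.117
- release (a joint): travel (m) of the red thumb button: 0 out (locked), 0.006 fully in; sprung, 4 N to start and 5 N fully in; it moves along the shaker's +x when pressed. If let go between two steps of the rack, the button stays part-way out until the sprung face has pushed the clamp back (up to 5 mm) into the step
- presser (a joint): how far (m) the clamp's sprung rubber face is pushed in: 0 out, 0.012 bottomed; 0.5 N to start and 1 N more per mm. The clamp locks with it at about 2.3 or 7.3 mm; let go below 2.3 mm it backs off and holds nothing. The face is 160 mm long and 26 mm high, from 74 to 100 mm above the bench
- clamp_grip (a point): centre of the clamp's squeeze grip, 130 mm above the bench, on the carriage on the near rail (shaker x = -101 mm), 45 mm behind (-y of) the rubber face; moves with the clamp. Along shaker x the grip is 50 mm wide, 44 with the button in: red button on -x, black rest on +x, both about 26 mm wide, from 114 to 144 mm above the bench. Grip top at 149 mm, carriage under it ends at 104 mm
- timer: small white digital timer beside the shaker, 68 x 62 x 18 mm, loose on the bench; a bystander. Origin: centre of the underside
- tape: roll of masking tape lying flat, 85 mm across, 19 mm high, loose on the bench; a bystander. Origin: centre of the underside
There are look-alikes about, which are no part of the job. What is shaped like the bottle_yellow but turquoise is not meant.

How it is judged:
By the outcome, as a careful person would: the job done as asked, in the order asked, and still so for the second after the job is handed in, with the robot touching nothing.
It also fails if it takes over 59 s, if anything falls off the work surface, if the arm or the gripper's body presses on something with over 40 N, if the wrist force passes 120 N, or if a joint passes its speed limit or range.

### The arm

A 6-joint arm with a two-finger parallel gripper is mounted at the origin on a cart in front of the work surface, level with it; the furniture and walls round the work are solid. World frame = base frame: x ahead of the robot, y to its left, z up, the work surface at z = 0. Lengths are in m, angles in degrees, forces in N, time in s.
With the tool pointing down it reaches from about 0.375 to 0.9 m from the base axis. Payload 3.1 kg.
Tool frame: the origin (TCP) lies at the very end of the fingers, on their centre line; the grasp point (between the pads) lies 19 mm behind it; z points along the fingers, y is the line along which they close (so a half turn about z gives the same grasp; the last joint's range is limited). The gripper opens to 87 mm and grips with 3 to 60 N. Pads are 19 mm wide; open, the fingers measure 117 mm over their backs; the gripper's body (75 mm by 190 mm) begins 51 mm behind the grasp point.
Start: joints at [-86.488, 30.224, 82.088, -0, 67.689, -10.227], TCP at [0.148, -0.607, 0.223] pointing down, gripper open.
Joint ranges: [-176.69, 176.69], [-43.24, 126.21], [12.49, 139.97], [-82, 262], [0, 151.66], [-163.58, 163.58]. Speed limits (degrees/s): [159.86, 159.86, 180, 180, 180, 180].

### API

Orientations are given as a 3x3 rotation matrix whose columns are the frame's x, y, z axes.
In Python, from rig import bot gives the robot as it stands.
- The arm moves only by the tool move_arm, never from a script. Its argument "increments" is a list of rows, each an object with "xyz": the shift along the tool's x, y, z in mm, a list of three; "roll": the turn about the tool's z in rad; "grip": the opening in per cent of the stroke, from 0 (shut) to 100 (fully open). A call has 1 to 5 rows; each row shifts and turns the commanded pose from where the row before left it, along the tool's axes as they then stand; what a row does not reach is not made up. A row lasts 1/12 s, in which the tool goes at most 41.7 mm and 7.16 degrees, less where a joint would pass 70% of its speed; a pose out of reach is approached as far as the arm can. A call is refused whole if a number of a shift passes 41.7 or a number of a turn 0.125, either way. A call with a gripper value outside its range is refused whole. The fingers move at their own pace and stop on an object; the grip force is fixed at half the most. Time passes only in rows, so rows that do not move let the fingers close. It gives the time, the measured TCP pose, the force, the opening and the grip force at its end, in the units of the state.
- bot.read_state(): the state, without advancing time (a new reading comes with each control period).
- bot.capture(name): name is "side" or "top" or "wrist"; returns (picture, depth): 400x640x3 uint8, red, green, blue; 400x640 float32, m along the optical axis (not along the pixel's ray), 0 where there is no reading.
- bot.camera_model(name): a dict with "intrinsics" (3x3 intrinsics, pixels), "D" ([k1, k2, p1, p2, k3] as OpenCV has them; the pictures are not rectified), "rvec" (rotation vector, rad) and "tvec" (3), from world to camera coordinates, as OpenCV has them; the wrist camera has in their place "tool_from_camera" (4x4, takes a point from camera to tool coordinates, whose origin is the TCP and whose axes are the flange's). Camera axes: x right, y down, z forward; pixel columns grow to the right and rows downward; lengths in m; the calibration is good to about 2 mm. A picture is of the moment at which its call begins: read the wrist's pose just before it. camera_model takes no time and is no camera call.
- bot.hand_in(): hands the job in; it is judged then, once.
Trained networks look in the newest picture that a camera, given by its name, has taken for a name from the list of things; names that differ only in an ending like _2 or _b are one class to them, and where a whole thing is asked for, a point or a joint stands for the part that bears it (a point fixed in the world has none). Each returns a list of dicts, best first, with "conf" (0 to 1); they miss things now and then, are a little off and sometimes report something else, mostly with a low value. They report only what shows in the picture. A call takes as long as a camera call. They do not tell look-alikes from the thing itself.
- bot.spot_in(label, camera): "at" ([x, y, z] in m, in the coordinates of the camera as it stood for that picture, good to about 4 mm: the middle of the surface that is visible of it).
- bot.trace(label, camera): "mask" (400x640 bool, what is visible of it).
The state is a dict: "time_s": time; "joint_positions": joint angles; "qvel": joint speeds; "tau": joint torques, N m; "position": TCP position; "tcp_rot": TCP orientation; "force": force on the tool from outside, world axes, zero at the start; "moment": the same for the moment, N m; "opening": opening from 0.0 (shut) to 1.0 (fully open); "grasp_force": force on a finger pad.
Only numpy, scipy, OpenCV 4.12 (cv2) and the standard library are available. Lean on these libraries where they do the work, as an engineer would, in place of code of your own. Each camera call takes 0.05 s, during which the arm holds its last target. There are 200 camera calls.

## Working session

There is one attempt and no reset: what is moved stays moved. The work goes in short steps, Python scripts to look and compute and a tool call to move; the robot and the scene stay as the last step left them, time stands still between calls to the robot, and variables do not carry over. Pictures are saved under pics/ and viewed, at most 12 in all, crops included, and the job is handed in when it is done.

Besides the shell and the picture viewer there is one more tool, called after "Call:" as a command line: name --argument value ..., lists and objects as JSON in quotes. move_arm: Moves the arm, as the interface text tells. Its arguments: {"type":"object","properties":{"increments":{"type":"array"}},"required":["increments"]}

```bash
mkdir -p pics; cat > h.py <<'E'
from rig import bot
import numpy as np, cv2
def w(cam,p,st=None):
    m=bot.camera_model(cam)
    if cam=='wrist':
        T=np.array(m['tool_from_camera']); q=T[:3,:3]@p+T[:3,3]
        st=st or bot.read_state(); return np.array(st['tcp_rot'])@q+np.array(st['position'])
    R=cv2.Rodrigues(np.array(m['rvec']))[0]; return R.T@(np.array(p)-np.array(m['tvec']).ravel())
def cloud(cam,depth,mask=None,st=None):
    m=bot.camera_model(cam); K=np.array(m['intrinsics']); D=np.array(m['D'])
    ok=depth>0
    if mask is not None: ok&=mask
    v,u=np.nonzero(ok); n=cv2.undistortPoints(np.stack([u,v],1).astype(np.float64)[:,None],K,D)[:,0]
    z=depth[v,u]; P=np.c_[n*z[:,None],z]
    if cam=='wrist':
        T=np.array(m['tool_from_camera']); P=P@T[:3,:3].T+T[:3,3]
        st=st or bot.read_state(); return P@np.array(st['tcp_rot']).T+np.array(st['position']),u,v
    R=cv2.Rodrigues(np.array(m['rvec']))[0]; return (P-np.array(m['tvec']).ravel())@R,u,v
E
python3 - <<'E'
from h import *
np.set_printoptions(precision=4,suppress=True)
for c in ['top','side']:
    im,d=bot.capture(c); cv2.imwrite(f'pics/{c}0.png',im[:,:,::-1]); np.savez(f'{c}0.npz',im=im,d=d)
    for l in ['bottle_yellow','carrier','shaker','clamp_grip','fixed_face','timer','tape']:
        try: print(c,l,[(round(r['conf'],2),w(c,r['at'])) for r in bot.spot_in(l,c)][:4])
        except Exception as e: print(l,e)
s=bot.read_state();print(s['time_s'],s['tcp_rot'],s['position'])
print(bot.camera_model('wrist'))
E
```

```text
top bottle_yellow [(0.92, array([ 0.358 , -0.3623,  0.0984])), (0.78, array([ 0.4151, -0.4653,  0.1003])), (0.6, array([ 0.534 , -0.2791,  0.1   ])), (0.53, array([ 0.4047, -0.2577,  0.1021]))]
top carrier [(0.94, array([ 0.5296, -0.2939,  0.0668]))]
top shaker []
top clamp_grip [(0.67, array([0.5363, 0.1173, 0.1022]))]
top fixed_face [(0.64, array([0.5402, 0.2182, 0.0731]))]
top timer [(0.74, array([0.3631, 0.4209, 0.0198])), (0.19, array([ 0.5361, -0.2795,  0.1007]))]
top tape [(0.75, array([ 0.7157, -0.0614,  0.0245]))]
side bottle_yellow [(0.9, array([ 0.4019, -0.2795,  0.101 ])), (0.87, array([ 0.4167, -0.4946,  0.0726])), (0.81, array([ 0.5356, -0.2933,  0.1134])), (0.74, array([ 0.3608, -0.3834,  0.0758]))]
side carrier [(0.88, array([ 0.52  , -0.3603,  0.0643]))]
side shaker [(0.85, array([0.5473, 0.1166, 0.0692]))]
side clamp_grip [(0.94, array([0.5138, 0.1069, 0.1026]))]
side fixed_face [(0.98, array([0.5477, 0.1141, 0.072 ]))]
side timer []
side tape [(0.53, array([ 0.7142, -0.0655,  0.0176])), (0.46, array([ 0.5356, -0.2928,  0.1162]))]
0.8 [[ 0.9714  0.2375 -0.    ]
 [ 0.2375 -0.9714 -0.    ]
 [-0.      0.     -1.    ]] [ 0.1485 -0.6071  0.2226]
{'intrinsics': array([[293.2342,   0.    , 320.4881],
       [  0.    , 293.2342, 200.9921],
       [  0.    ,   0.    ,   1.    ]]), 'D': array([-0.0386,  0.    ,  0.    ,  0.    ,  0.    ]), 'tool_from_camera': array([[ 0.0003, -0.9678, -0.2515,  0.0675],
       [ 1.    ,  0.0005, -0.0005, -0.0002],
       [ 0.0006, -0.2515,  0.9678, -0.163 ],
       [ 0.    ,  0.    ,  0.    ,  1.    ]])}
```

View pics/top0.png

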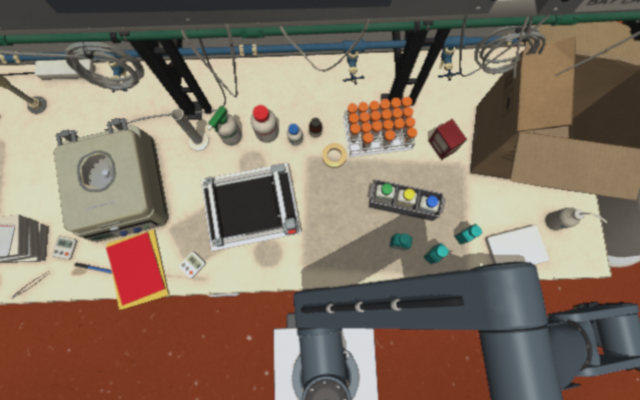

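View pics/side0.png

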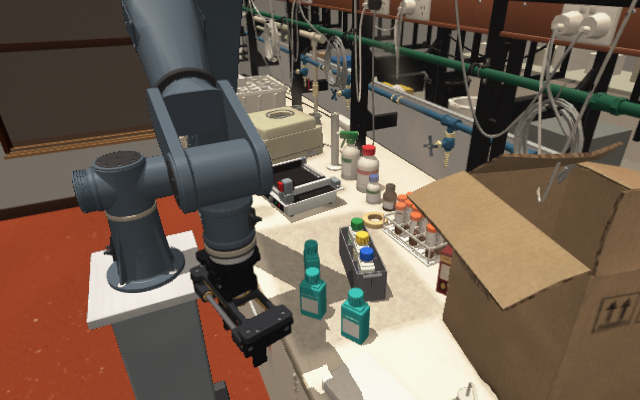

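Candidates: yellow cap in the carrier's middle cell, top (409,194); the turquoise look-alikes at (401,240), (437,253) and (470,233); green (387,188) and blue (432,201) beside it. I choose the yellow one in the middle cell. The shaker is at (252,207), with the clamp on its right (-y), its red button at (291,232), and the fixed bar on its left.

```bash
python3 - <<'E'
from h import *
np.set_printoptions(precision=4,suppress=True)
z=np.load('top0.npz'); im,d=z['im'],z['d']
P,u,v=cloud('top',d); C=im[v,u].astype(int); hsv=cv2.cvtColor(im,cv2.COLOR_RGB2HSV)[v,u].astype(int)
def near(c,r): return np.linalg.norm(P[:,:2]-c,axis=1)<r
for n,lo,hi in [('yel',20,35),('grn',45,80),('blu',100,125)]:
    m=near([.53,-.29],.15)&(hsv[:,0]>=lo)&(hsv[:,0]<=hi)&(hsv[:,1]>120)&(P[:,2]>.11)
    print(n,m.sum(),np.median(P[m],0))
m=near([.53,-.29],.16)&(P[:,2]>.08)&(P[:,2]<.16)
print('carrier',cv2.minAreaRect(P[m,:2].astype(np.float32)))
m=near([.54,.11],.17)&(P[:,2]>.055)&(P[:,2]<.08)&(C.sum(1)<150)
print('mat',m.sum(),cv2.minAreaRect(P[m,:2].astype(np.float32)),np.median(P[m],0))
m=near([.54,.11],.22)&(P[:,2]>.045)
print('shaker',m.sum(),cv2.minAreaRect(P[m,:2].astype(np.float32)))
m=near([.54,.11],.22)&(P[:,2]>.09); print('bars',P[m][::6])
m=near([.54,.11],.25)&((hsv[:,0]<6)|(hsv[:,0]>174))&(hsv[:,1]>150)&(P[:,2]>.08); print('red',P[m])
big=cv2.resize(im[140:260,190:480],None,fx=2.7,fy=2.7,interpolation=cv2.INTER_CUBIC); cv2.imwrite('pics/crop1.png',big[:,:,::-1])
E
```

```text
yel 96 [ 0.5455 -0.2844  0.1348]
grn 73 [ 0.5655 -0.2154  0.1349]
blu 100 [ 0.5192 -0.3537  0.1351]
carrier ((0.487251341342926, -0.27166667580604553), (0.2430534064769745, 0.19874338805675507), 75.94630432128906)
mat 2278 ((0.5482159852981567, 0.1846252828836441), (0.16607724130153656, 0.19376473128795624), 9.168795585632324) [0.5431 0.2001 0.0716]
shaker 12462 ((0.5757484436035156, 0.15982505679130554), (0.308229923248291, 0.4135679006576538), 50.161293029785156)
bars [[0.6342 0.3087 0.975 ]
 [0.6363 0.3017 0.9719]
 [0.6377 0.2954 0.9697]
 ...
 [0.4517 0.3097 0.1034]
 [0.4376 0.0951 0.1381]
 [0.439  0.0777 0.1224]]
red [[0.4454 0.0882 0.1461]
 [0.4449 0.085  0.1484]
 [0.4453 0.0822 0.1449]
 [0.4443 0.0788 0.1511]
 [0.4448 0.076  0.1465]
 [0.4425 0.0913 0.1457]
 [0.4418 0.088  0.1497]
 [0.4415 0.0849 0.1509]
 [0.4417 0.0821 0.1486]
 [0.4415 0.079  0.1488]
 [0.4418 0.0761 0.1464]
 [0.4386 0.091  0.1517]
 [0.4393 0.0884 0.1461]
 [0.4394 0.0855 0.1442]
 [0.4394 0.0825 0.1434]
 [0.4395 0.0796 0.1414]]
```

View pics/crop1.png

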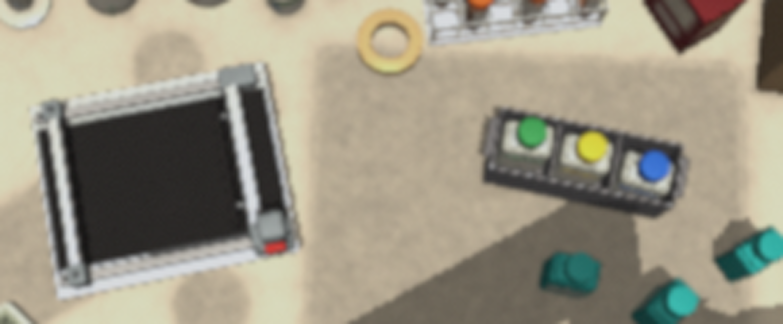

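The crop confirms it: the yellow cap is in the middle cell at crop (592,147), and the turquoise bottles stand outside the carrier. The tool can only roll and not tilt, so I'll lay the bottle down by pivoting it between the pads.

```bash
cat > plan.py <<'E'
import sys,json
from h import *
# plan.py x y z psi [stepmm] : rows to reach the pose (m, deg yaw of tool x; tool down)
def plan(x,y,z,psi,step=36.,st=None):
    s=bot.read_state() if st is None else st
    p=np.array(s['position']);R=np.array(s['tcp_rot']); a=np.degrees(np.arctan2(R[1,0],R[0,0]))
    dpsi=(psi-a+180)%360-180; d=(np.array([x,y,z])-p)*1000
    n=max(1,int(np.ceil(max(np.linalg.norm(d)/step,abs(np.radians(dpsi))/.12))))
    r=-np.radians(dpsi)/n; out=[]
    for i in range(n):
        c=np.radians(a+dpsi*i/n); e=d/n
        out.append(([round(e[0]*np.cos(c)+e[1]*np.sin(c)),round(e[0]*np.sin(c)-e[1]*np.cos(c)),round(-e[2])],round(r,3)))
    return out
if __name__=='__main__':
    a=list(map(float,sys.argv[1:])); o=plan(*a)
    for i in range(0,len(o),5): print(o[i:i+5])
E
python3 plan.py 0.51 -0.295 0.30 71.5
```

```text
[([30, -16, -6], np.float64(-0.072)), ([31, -13, -6], np.float64(-0.072)), ([32, -11, -6], np.float64(-0.072)), ([33, -9, -6], np.float64(-0.072)), ([34, -6, -6], np.float64(-0.072))]
[([34, -4, -6], np.float64(-0.072)), ([34, -1, -6], np.float64(-0.072)), ([34, 1, -6], np.float64(-0.072)), ([34, 4, -6], np.float64(-0.072)), ([34, 6, -6], np.float64(-0.072))]
[([33, 8, -6], np.float64(-0.072)), ([32, 11, -6], np.float64(-0.072)), ([32, 13, -6], np.float64(-0.072)), ([31, 15, -6], np.float64(-0.072))]
```

Call:
move_arm --increments '[{"xyz":[30,-16,-6],"roll":-0.072,"grip":100},{"xyz":[31,-13,-6],"roll":-0.072,"grip":100},{"xyz":[32,-11,-6],"roll":-0.072,"grip":100},{"xyz":[33,-9,-6],"roll":-0.072,"grip":100},{"xyz":[34,-6,-6],"roll":-0.072,"grip":100}]'

```text
time_s: 1.22
position: [0.2777, -0.4943, 0.2529]
tcp_rot: [[0.824, 0.567, 0.0], [0.567, -0.824, 0.0], [0.0, -0.0, -1.0]]
force: [0.3, -0.5, -0.2]
opening: 0.999
grasp_force: 0.0
```

Call:
move_arm --increments '[{"xyz":[34,-4,-6],"roll":-0.072,"grip":100},{"xyz":[34,-1,-6],"roll":-0.072,"grip":100},{"xyz":[34,1,-6],"roll":-0.072,"grip":100},{"xyz":[34,4,-6],"roll":-0.072,"grip":100},{"xyz":[34,6,-6],"roll":-0.072,"grip":100}]'

```text
time_s: 1.63
position: [0.4078, -0.3829, 0.283]
tcp_rot: [[0.571, 0.821, 0.0], [0.821, -0.571, -0.0], [-0.0, 0.0, -1.0]]
force: [-0.2, 0.2, 1.1]
opening: 1.0
grasp_force: 0.0
```

Call:
move_arm --increments '[{"xyz":[33,8,-6],"roll":-0.072,"grip":100},{"xyz":[32,11,-6],"roll":-0.072,"grip":100},{"xyz":[32,13,-6],"roll":-0.072,"grip":100},{"xyz":[31,15,-6],"roll":-0.072,"grip":100},{"xyz":[0,0,0],"roll":0,"grip":100}]'

```text
time_s: 2.05
position: [0.5144, -0.2903, 0.3081]
tcp_rot: [[0.31, 0.951, 0.005], [0.951, -0.31, 0.0], [0.002, 0.005, -1.0]]
force: [0.0, -0.6, -0.9]
opening: 0.999
grasp_force: 0.0
```

```bash
python3 - <<'E'
from h import *
np.set_printoptions(precision=4,suppress=True)
s=bot.read_state(); im,d=bot.capture('wrist'); print(s['time_s'],s['position'],s['joint_positions'],s['force'])
cv2.imwrite('pics/w1.png',im[:,:,::-1]); np.savez('w1.npz',im=im,d=d)
P,u,v=cloud('wrist',d,None,s); hsv=cv2.cvtColor(im,cv2.COLOR_RGB2HSV)[v,u].astype(int)
for n,lo,hi in [('yel',20,35),('grn',50,80),('blu',100,125)]:
    m=(np.linalg.norm(P[:,:2]-[.545,-.284],axis=1)<.13)&(hsv[:,0]>=lo)&(hsv[:,0]<=hi)&(hsv[:,1]>120)&(P[:,2]>.128)
    if m.sum()>20: print(n,m.sum(),P[m].mean(0),cv2.minEnclosingCircle(P[m,:2].astype(np.float32)),u[m].mean(),v[m].mean())
m=(np.linalg.norm(P[:,:2]-[.545,-.284],axis=1)<.05)&(P[:,2]>.085)&(P[:,2]<.112)&(hsv[:,1]<60)&(hsv[:,2]>120)
print('body',m.sum(),cv2.minAreaRect(P[m,:2].astype(np.float32)),P[m].mean(0))
m=(np.linalg.norm(P[:,:2]-[.545,-.284],axis=1)<.16)&(P[:,2]>.085)&(P[:,2]<.097)&(hsv[:,2]<110)
print('carrier',m.sum(),cv2.minAreaRect(P[m,:2].astype(np.float32)))
E
```

```text
2.05 [ 0.5144 -0.2903  0.3081] [-40.3771  22.5363  81.187    0.2128  76.0637 -22.3737] [ 0.0168 -0.57   -0.8995]
yel 2714 [ 0.5357 -0.2754  0.3443] ((0.5205576419830322, -0.2592250108718872), 0.08205732703208923) 361.50368459837875 284.78629329403094
grn 1236 [ 0.5196 -0.2536  0.3573] ((0.519351065158844, -0.25914332270622253), 0.07561173290014267) 264.25080906148867 305.05016181229774
blu 1747 [ 0.5081 -0.2936  0.3263] ((0.5083705186843872, -0.2916611135005951), 0.08010123670101166) 261.6720091585575 318.1007441327991
body 736 ((0.536051869392395, -0.28336742520332336), (0.09934043139219284, 0.07385660707950592), 86.29876708984375) [ 0.5423 -0.2714  0.1003]
carrier 1375 ((0.49141597747802734, -0.2663925886154175), (0.22893331944942474, 0.18467746675014496), 75.07757568359375)
```

View pics/w1.png

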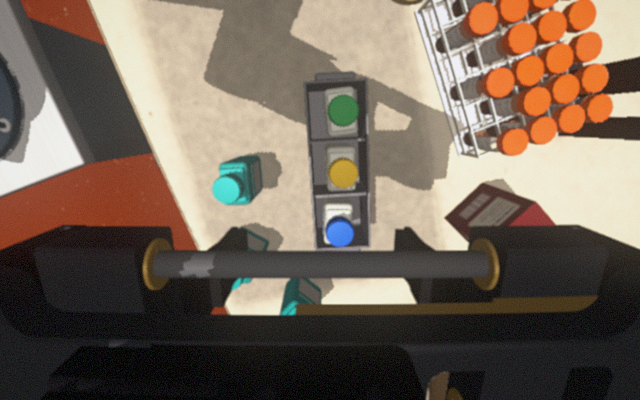

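The carrier is centred at (337,165), with green at (343,110), the yellow cap at (343,172) and blue at (340,232). The gripper fills the rows below about 225.

```bash
python3 - <<'E'
from h import *
np.set_printoptions(precision=4,suppress=True)
z=np.load('w1.npz'); im,d=z['im'],z['d']; s=bot.read_state()
P,u,v=cloud('wrist',d,None,s); hsv=cv2.cvtColor(im,cv2.COLOR_RGB2HSV)[v,u].astype(int); ok=(u>280)&(u<400)&(v>60)&(v<224)
for n,lo,hi in [('yel',15,35),('grn',50,80)]:
    m=ok&(hsv[:,0]>=lo)&(hsv[:,0]<=hi)&(hsv[:,1]>120)&(P[:,2]>.125)&(P[:,2]<.145)
    print(n,m.sum(),np.median(P[m],0),cv2.minEnclosingCircle(P[m,:2].astype(np.float32)))
R=np.array(s['tcp_rot'])[:2,:2]
m=ok&(abs(u-343)<26)&(abs(v-172)<30)&(P[:,2]>.088)&(P[:,2]<.106)&(hsv[:,2]>120)
Q=P[m,:2]@R; print('body tool frame',m.sum(),cv2.minAreaRect(Q.astype(np.float32)))
m=ok&(P[:,2]>.086)&(P[:,2]<.098)&(hsv[:,2]<120)
Q=P[m,:2]@R; print('walls',m.sum(),cv2.minAreaRect(Q.astype(np.float32)),np.percentile(Q,[1,99],axis=0))
c=cv2.resize(im[135:215,300:385],None,fx=6,fy=6,interpolation=cv2.INTER_CUBIC); cv2.imwrite('pics/w1c.png',c[:,:,::-1])
E
```

```text
yel 648 [ 0.5407 -0.2864  0.1339] ((0.5407609939575195, -0.2870950996875763), 0.017259804531931877)
grn 285 [ 0.5601 -0.2213  0.1338] ((0.5614235401153564, -0.21956861019134521), 0.015835991129279137)
body tool frame 487 ((-0.11486725509166718, 0.607541024684906), (0.046997468918561935, 0.083746999502182), 70.43907165527344)
walls 1250 ((-0.08222755789756775, 0.600140392780304), (0.07830336689949036, 0.19481471180915833), 86.55143737792969) [[-0.1611  0.5572]
 [ 0.0139  0.641 ]]
```

View pics/w1c.png

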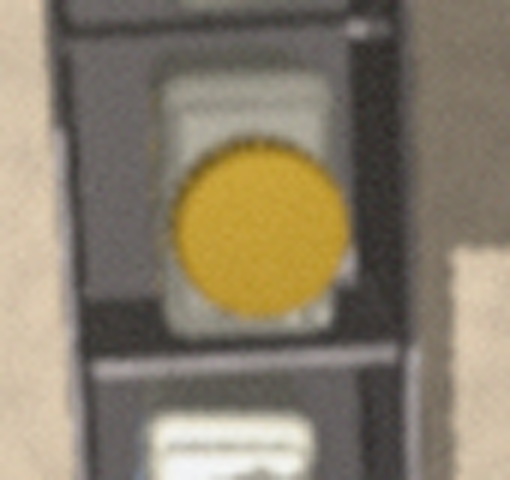

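```bash
python3 plan.py 0.541 -0.287 0.107 73
```

```text
[([2, 4, 33], np.float64(-0.004)), ([2, 4, 33], np.float64(-0.004)), ([2, 4, 33], np.float64(-0.004)), ([2, 4, 33], np.float64(-0.004)), ([2, 4, 33], np.float64(-0.004))]
[([2, 4, 33], np.float64(-0.004))]
```

Call:
move_arm --increments '[{"xyz":[6,12,30],"roll":-0.012,"grip":80},{"xyz":[5,12,30],"roll":-0.012,"grip":80},{"xyz":[0,0,35],"roll":0,"grip":80},{"xyz":[0,0,35],"roll":0,"grip":80},{"xyz":[0,0,15],"roll":0,"grip":80}]'

```text
time_s: 2.52
position: [0.5327, -0.2904, 0.1566]
tcp_rot: [[0.296, 0.955, -0.007], [0.955, -0.296, 0.005], [0.002, -0.008, -1.0]]
force: [-0.4, -0.0, 0.4]
opening: 0.817
grasp_force: 0.0
```

Call:
move_arm --increments '[{"xyz":[0,0,0],"roll":0,"grip":80}]'

```text
time_s: 2.6
position: [0.5324, -0.2902, 0.1567]
tcp_rot: [[0.296, 0.955, -0.009], [0.955, -0.296, 0.006], [0.003, -0.01, -1.0]]
force: [-0.4, 0.2, -0.1]
opening: 0.807
grasp_force: 0.0
```

```bash
python3 plan.py 0.541 -0.287 0.107 73
```

```text
[([3, 4, 25], np.float64(-0.002)), ([3, 4, 25], np.float64(-0.002))]
```

Call:
move_arm --increments '[{"xyz":[6,8,10],"roll":-0.004,"grip":80},{"xyz":[0,0,25],"roll":0,"grip":80},{"xyz":[0,0,14],"roll":0,"grip":80},{"xyz":[0,0,0],"roll":0,"grip":80}]'

```text
time_s: 2.93
position: [0.5451, -0.2877, 0.111]
tcp_rot: [[0.291, 0.957, -0.002], [0.957, -0.291, 0.002], [0.001, -0.002, -1.0]]
force: [0.1, 1.2, -0.3]
opening: 0.8
grasp_force: 0.0
```

```bash
python3 plan.py 0.541 -0.287 0.107 73
```

```text
[([-1, -4, 4], np.float64(0.001))]
```

Call:
move_arm --increments '[{"xyz":[-1,-4,4],"roll":0,"grip":80},{"xyz":[0,0,0],"roll":0,"grip":30},{"xyz":[0,0,0],"roll":0,"grip":0},{"xyz":[0,0,0],"roll":0,"grip":0},{"xyz":[0,0,0],"roll":0,"grip":0}]'

```text
time_s: 3.35
position: [0.542, -0.2882, 0.1097]
tcp_rot: [[0.291, 0.957, 0.002], [0.957, -0.291, -0.001], [-0.001, 0.002, -1.0]]
force: [0.2, 0.7, -1.1]
opening: 0.577
grasp_force: 0.0
```

Call:
move_arm --increments '[{"xyz":[0,0,0],"roll":0,"grip":0},{"xyz":[0,0,0],"roll":0,"grip":0}]'

```text
time_s: 3.52
position: [0.5417, -0.2879, 0.109]
tcp_rot: [[0.291, 0.957, 0.001], [0.957, -0.291, -0.001], [-0.0, 0.001, -1.0]]
force: [0.5, 0.1, -0.1]
opening: 0.431
grasp_force: 0.1
```

Call:
move_arm --increments '[{"xyz":[0,0,0],"roll":0,"grip":0},{"xyz":[0,0,0],"roll":0,"grip":0},{"xyz":[0,0,0],"roll":0,"grip":0},{"xyz":[0,0,-10],"roll":0,"grip":0},{"xyz":[0,0,-15],"roll":0,"grip":0}]'

```text
time_s: 3.93
position: [0.5397, -0.2865, 0.1322]
tcp_rot: [[0.291, 0.957, -0.005], [0.957, -0.291, 0.003], [0.002, -0.005, -1.0]]
force: [-0.8, -0.9, -0.0]
opening: 0.384
grasp_force: 30.0
```

Call:
move_arm --increments '[{"xyz":[0,0,-25],"roll":0,"grip":0},{"xyz":[0,0,-30],"roll":0,"grip":0},{"xyz":[0,0,-30],"roll":0,"grip":0},{"xyz":[0,0,-30],"roll":0,"grip":0},{"xyz":[0,0,-20],"roll":0,"grip":0}]'

```text
time_s: 4.35
position: [0.5416, -0.2879, 0.2719]
tcp_rot: [[0.291, 0.957, 0.002], [0.957, -0.291, -0.002], [-0.001, 0.002, -1.0]]
force: [1.1, -0.1, -1.8]
opening: 0.38
grasp_force: 30.0
```

```bash
python3 - <<'E'
from h import *
np.set_printoptions(precision=4,suppress=True)
# shaker pose from top picture 0: mat + fixed bar + button etc. in shaker frame
z=np.load('top0.npz'); im,d=z['im'],z['d']
P,u,v=cloud('top',d); hsv=cv2.cvtColor(im,cv2.COLOR_RGB2HSV)[v,u].astype(int)
ok=(u>195)&(u<305)&(v>160)&(v<250)
for lo,hi,n in [(.062,.076,'mat'),(.095,.108,'bars'),(.05,.09,'plat')]:
    m=ok&(P[:,2]>lo)&(P[:,2]<hi)
    if n=='mat': m&=hsv[:,2]<60
    Q=P[m,:2].astype(np.float32); r=cv2.minAreaRect(Q); print(n,m.sum(),r)
    if n=='bars':
        yaw=np.radians(9); S=Q@np.array([[np.cos(yaw),-np.sin(yaw)],[np.sin(yaw),np.cos(yaw)]])
        h,e=np.histogram(S[:,1],40); print(np.c_[e[:-1],h][h>3])
        print(S.min(0),S.max(0))
        for y0 in (S[:,1].max(),S[:,1].min()):
            k=abs(S[:,1]-y0)<.022; k&=(S[:,0]>.5)&(S[:,0]<.65); print('bar fit yaw', 9-np.degrees(np.polyfit(S[k,0],S[k,1],1)[0]), k.sum())
s=bot.read_state(); print(s['time_s'],s['position'],s['opening'],s['grasp_force'],s['force'])
E
```

```text
mat 3000 ((0.5422849655151367, 0.22171130776405334), (0.16951046884059906, 0.27043065428733826), 8.865288734436035)
bars 897 ((0.542370617389679, 0.21305599808692932), (0.23130279779434204, 0.2618910074234009), 9.120866775512695)
[[ -0.0056  18.    ]
 [  0.001   10.    ]
 [  0.0076  13.    ]
 [  0.0141  13.    ]
 [  0.0207  30.    ]
 [  0.0272 116.    ]
 [  0.0338 130.    ]
 [  0.0403  18.    ]
 [  0.0469  27.    ]
 [  0.0535 100.    ]
 [  0.06     5.    ]
 [  0.2305  67.    ]
 [  0.2371 147.    ]
 [  0.2436 131.    ]
 [  0.2502  72.    ]]
[ 0.4536 -0.0056] [0.6849 0.2567]
bar fit yaw 8.963644721659287 258Traceback (most recent call last):
  File "<stdin>", line 16, in <module>
    raise TypeError("expected non-empty vector for x")
TypeError: expected non-empty vector for x
```

```bash
python3 plan.py 0.492 0.219 0.277 99
```

```text
[([31, -13, 0], np.float64(-0.03)), ([32, -12, 0], np.float64(-0.03)), ([32, -11, 0], np.float64(-0.03)), ([32, -10, 0], np.float64(-0.03)), ([33, -9, 0], np.float64(-0.03))]
[([33, -8, 0], np.float64(-0.03)), ([33, -7, 0], np.float64(-0.03)), ([33, -6, 0], np.float64(-0.03)), ([34, -5, 0], np.float64(-0.03)), ([34, -4, 0], np.float64(-0.03))]
[([34, -3, 0], np.float64(-0.03)), ([34, -2, 0], np.float64(-0.03)), ([34, -1, 0], np.float64(-0.03)), ([34, 0, 0], np.float64(-0.03)), ([34, 1, 0], np.float64(-0.03))]
```

Call:
move_arm --increments '[{"xyz":[25,-11,-2],"roll":-0.02,"grip":0},{"xyz":[32,-12,-2],"roll":-0.03,"grip":0},{"xyz":[32,-11,-1],"roll":-0.03,"grip":0},{"xyz":[32,-10,0],"roll":-0.03,"grip":0},{"xyz":[33,-9,0],"roll":-0.03,"grip":0}]'

```text
time_s: 4.77
position: [0.5255, -0.1238, 0.2738]
tcp_rot: [[0.154, 0.988, -0.001], [0.988, -0.154, 0.0], [0.0, -0.001, -1.0]]
force: [-0.3, -0.5, -1.6]
opening: 0.377
grasp_force: 30.0
```

Call:
move_arm --increments '[{"xyz":[33,-8,0],"roll":-0.03,"grip":0},{"xyz":[33,-7,0],"roll":-0.03,"grip":0},{"xyz":[33,-6,0],"roll":-0.03,"grip":0},{"xyz":[34,-5,0],"roll":-0.03,"grip":0},{"xyz":[34,-4,0],"roll":-0.03,"grip":0}]'

```text
time_s: 5.18
position: [0.5113, 0.0455, 0.2737]
tcp_rot: [[0.004, 1.0, -0.001], [1.0, -0.004, -0.0], [-0.0, -0.001, -1.0]]
force: [1.0, 0.6, -1.3]
opening: 0.38
grasp_force: 30.0
```

Call:
move_arm --increments '[{"xyz":[34,-3,0],"roll":-0.03,"grip":0},{"xyz":[34,-2,0],"roll":-0.03,"grip":0},{"xyz":[34,-1,0],"roll":-0.03,"grip":0},{"xyz":[25,0,0],"roll":-0.03,"grip":0},{"xyz":[15,0,0],"roll":-0.03,"grip":0}]'

```text
time_s: 5.6
position: [0.4987, 0.1883, 0.2737]
tcp_rot: [[-0.148, 0.989, -0.001], [0.989, 0.148, 0.001], [0.001, -0.001, -1.0]]
force: [0.1, -0.1, -1.5]
opening: 0.378
grasp_force: 30.0
```

Call:
move_arm --increments '[{"xyz":[6,0,0],"roll":-0.01,"grip":0},{"xyz":[0,0,0],"roll":0,"grip":0}]'

```text
time_s: 5.77
position: [0.4984, 0.1925, 0.2736]
tcp_rot: [[-0.157, 0.988, -0.001], [0.988, 0.157, -0.0], [-0.0, -0.001, -1.0]]
force: [0.2, -0.5, -2.3]
opening: 0.38
grasp_force: 30.0
```

```bash
python3 - <<'E'
from h import *
s=bot.read_state(); im,d=bot.capture('wrist'); print(s['time_s'],s['position'],s['grasp_force'],np.degrees(np.arctan2(s['tcp_rot'][1][0],s['tcp_rot'][0][0])))
cv2.imwrite('pics/w2.png',im[:,:,::-1]); np.savez('w2.npz',im=im,d=d,p=s['position'],R=s['tcp_rot'])
E
```

```text
5.7667 [0.49840787 0.19246655 0.27355084] 29.9787108266446 99.00899215810063
```

View pics/w2.png

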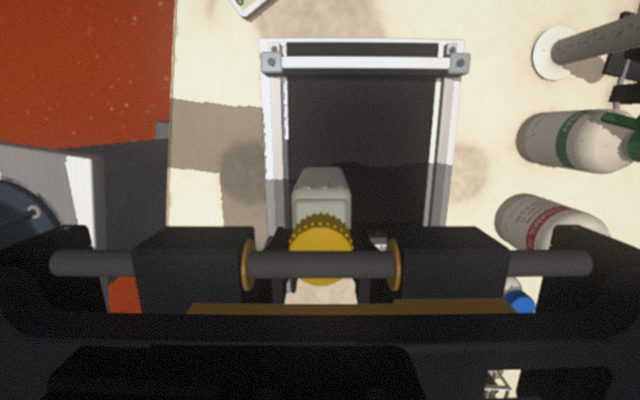

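The bottle hangs at (322,200), square to the shaker. The fixed bar runs along v≈63 and its end blocks are at (271,62) and (459,63). I'll refine the shaker pose from this depth image.

```bash
python3 - <<'E'
from h import *
z=np.load('w2.npz'); im,d=z['im'],z['d']; s=dict(position=z['p'],tcp_rot=z['R'])
P,u,v=cloud('wrist',d,None,s); hsv=cv2.cvtColor(im,cv2.COLOR_RGB2HSV)[v,u].astype(int)
y=np.radians(9); S=P[:,:2]@np.array([[np.cos(y),-np.sin(y)],[np.sin(y),np.cos(y)]])
m=(v<90)&(u>285)&(u<445)&(v>40)&(P[:,2]>.097)&(P[:,2]<.107)
print('bar Sy',np.percentile(S[m,1],[2,50,98]),'yaw',9+0-np.degrees(np.polyfit(S[m,0],S[m,1],1)[0])*-1, m.sum(),np.median(P[m,2]))
m=(v<75)&(v>48)&(u>250)&(u<480)&(P[:,2]>.095)&(P[:,2]<.11); print('blocks Sx',S[m].min(0),S[m].max(0))
m=(v>100)&(v<220)&(u>250)&(u<475)&(P[:,2]>.074)&(P[:,2]<.084)&(hsv[:,2]>120); print('rails Sx',[np.percentile(S[m&(k),0],[3,50,97]) for k in (u<300,u>420)])
m=(v>100)&(v<160)&(u>300)&(u<420)&(hsv[:,2]<60); print('mat z',np.median(P[m,2]))
m=(v<225)&(abs(u-322)<60)&(P[:,2]>.22)&(P[:,2]<.28)&(hsv[:,1]<60);print('shoulder',m.sum(),S[m].min(0),S[m].max(0))
E
```

```text
bar Sy [0.234305   0.24285063 0.25207637] yaw 8.859489507027146 2999 0.10212196235503782
blocks Sx [0.45746457 0.23406669] [0.68039731 0.25724216]
rails Sx [array([0.46337179, 0.46914745, 0.47514714]), array([0.66313599, 0.66902768, 0.67444578])]
mat z 0.07088750710803782
shoulder 2385 [0.50266172 0.11982349] [0.54118539 0.14518592]
```

Call:
move_arm --increments '[{"xyz":[20,-2,5],"roll":0,"grip":0},{"xyz":[7,0,25],"roll":0,"grip":0},{"xyz":[0,0,30],"roll":0,"grip":0},{"xyz":[0,0,25],"roll":0,"grip":0},{"xyz":[0,0,7],"roll":0,"grip":0}]'

```text
time_s: 6.23
position: [0.4907, 0.2158, 0.1781]
tcp_rot: [[-0.152, 0.988, -0.008], [0.988, 0.152, -0.002], [-0.001, -0.008, -1.0]]
force: [-1.0, -0.3, -1.6]
opening: 0.376
grasp_force: 30.0
```

Call:
move_arm --increments '[{"xyz":[0,0,1],"roll":0,"grip":0},{"xyz":[0,0,1],"roll":0,"grip":0}]'

```text
time_s: 6.4
position: [0.4941, 0.217, 0.18]
tcp_rot: [[-0.153, 0.988, 0.001], [0.988, 0.153, -0.0], [-0.0, 0.001, -1.0]]
force: [0.1, -0.1, -1.2]
opening: 0.384
grasp_force: 30.0
```

Call:
move_arm --increments '[{"xyz":[0,0,1],"roll":0,"grip":0},{"xyz":[0,0,1],"roll":0,"grip":0}]'

```text
time_s: 6.57
position: [0.4946, 0.2178, 0.1791]
tcp_rot: [[-0.154, 0.988, 0.003], [0.988, 0.154, 0.001], [0.0, 0.004, -1.0]]
force: [0.3, 0.7, -1.5]
opening: 0.381
grasp_force: 30.0
```

Call:
move_arm --increments '[{"xyz":[0,0,1],"roll":0,"grip":0},{"xyz":[0,0,0],"roll":0,"grip":0}]'

```text
time_s: 6.73
position: [0.4936, 0.2179, 0.1773]
tcp_rot: [[-0.154, 0.988, 0.001], [0.988, 0.154, 0.0], [0.0, 0.002, -1.0]]
force: [0.3, 0.1, -1.5]
opening: 0.38
grasp_force: 30.0
```

Call:
move_arm --increments '[{"xyz":[0,0,1],"roll":0,"grip":0},{"xyz":[0,0,0],"roll":0,"grip":0}]'

```text
time_s: 6.9
position: [0.4934, 0.2179, 0.1759]
tcp_rot: [[-0.155, 0.988, 0.001], [0.988, 0.155, 0.0], [0.0, 0.001, -1.0]]
force: [1.0, 0.6, -0.8]
opening: 0.38
grasp_force: 30.0
```

Call:
move_arm --increments '[{"xyz":[0,0,1],"roll":0,"grip":0},{"xyz":[0,0,0],"roll":0,"grip":0}]'

```text
time_s: 7.07
position: [0.4938, 0.218, 0.1758]
tcp_rot: [[-0.155, 0.988, 0.002], [0.988, 0.155, 0.0], [0.0, 0.002, -1.0]]
force: [-1.1, -0.7, 5.7]
opening: 0.375
grasp_force: 29.9
```

Call:
move_arm --increments '[{"xyz":[0,0,0],"roll":0,"grip":45},{"xyz":[0,0,0],"roll":0,"grip":60},{"xyz":[0,0,-1],"roll":0,"grip":100},{"xyz":[0,0,0],"roll":0,"grip":100},{"xyz":[0,0,0],"roll":0,"grip":100}]'

```text
time_s: 7.48
position: [0.4931, 0.2179, 0.1755]
tcp_rot: [[-0.154, 0.988, -0.0], [0.988, 0.154, -0.0], [0.0, -0.0, -1.0]]
force: [0.4, 0.3, -0.9]
opening: 0.667
grasp_force: 0.0
```

Call:
move_arm --increments '[{"xyz":[0,0,0],"roll":0,"grip":100},{"xyz":[0,0,0],"roll":0,"grip":100},{"xyz":[0,0,-5],"roll":0,"grip":100},{"xyz":[0,0,-10],"roll":0,"grip":100}]'

```text
time_s: 7.82
position: [0.4922, 0.2176, 0.19]
tcp_rot: [[-0.154, 0.988, -0.003], [0.988, 0.154, -0.001], [-0.0, -0.003, -1.0]]
force: [-0.5, -0.9, 0.7]
opening: 0.954
grasp_force: 0.0
```

```bash
python3 - <<'E'
from h import *
y=np.radians(9)
s=bot.read_state(); im,d=bot.capture('wrist'); print(s['time_s'],s['position'],s['opening'])
P,u,v=cloud('wrist',d,None,s); hsv=cv2.cvtColor(im,cv2.COLOR_RGB2HSV)[v,u].astype(int)
S=P[:,:2]@np.array([[np.cos(y),-np.sin(y)],[np.sin(y),np.cos(y)]])-[.569,.134]
p=np.array(s['position'])[:2]@np.array([[np.cos(y),-np.sin(y)],[np.sin(y),np.cos(y)]])-[.569,.134]; print('tcp rel',p)
m=(abs(S[:,0]+.047)<.06)&(abs(S[:,1]-.005)<.06)&(P[:,2]>.15)&(P[:,2]<.172)&(hsv[:,1]<70)&(v<225)
print('shoulder',m.sum(),np.percentile(S[m],[1,99],axis=0),cv2.minAreaRect(S[m].astype(np.float32)),np.percentile(P[m,2],[5,50,95]))
m=(hsv[:,0]>15)&(hsv[:,0]<35)&(hsv[:,1]>120)&(P[:,2]>.19)&(P[:,2]<.21)&(v<300)
print('cap',m.sum(),np.percentile(S[m],[1,99],axis=0) if m.sum() else '',np.median(P[m,2]))
cv2.imwrite('pics/w3.png',im[:,:,::-1])
E
```

```text
7.8167 [0.49224181 0.21761227 0.18997156] 0.954255334203764
tcp rel [-0.04877644  0.00392952]
shoulder 1238 [[-0.06563066  0.01143139]
 [-0.02848072  0.03695902]] ((-0.04728694632649422, 0.022602276876568794), (0.037588778883218765, 0.029061947017908096), 1.341862440109253) [0.15515952 0.16540525 0.17178098]
cap 2018 [[-0.0634458   0.00546943]
 [-0.01177715  0.02501765]] 0.20145316918974307
```

View pics/w3.png

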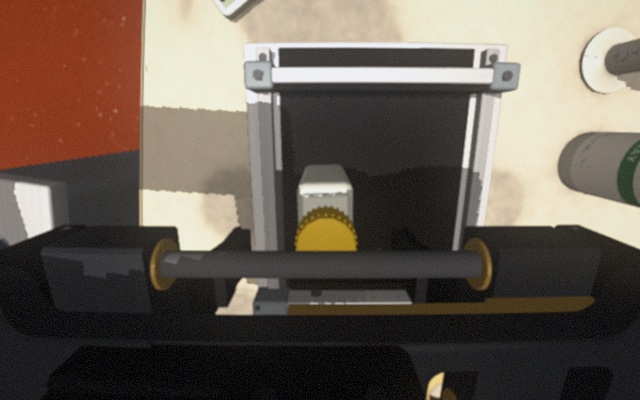

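The bottle stands upright and released at (326,220), centred at shaker (-47,+8) mm. Next I roll 90° and take the body.

Call:
move_arm --increments '[{"xyz":[0,0,0],"roll":0.12,"grip":100},{"xyz":[0,0,0],"roll":0.125,"grip":100},{"xyz":[0,0,0],"roll":0.125,"grip":100},{"xyz":[0,0,0],"roll":0.125,"grip":100},{"xyz":[0,0,0],"roll":0.125,"grip":100}]'

```text
time_s: 8.28
position: [0.4936, 0.218, 0.1914]
tcp_rot: [[0.454, 0.891, 0.002], [0.891, -0.454, 0.0], [0.001, 0.001, -1.0]]
force: [0.3, -0.1, 0.4]
opening: 0.997
grasp_force: 0.0
```

Call:
move_arm --increments '[{"xyz":[0,0,0],"roll":0.125,"grip":100},{"xyz":[0,0,0],"roll":0.125,"grip":100},{"xyz":[0,0,0],"roll":0.125,"grip":100},{"xyz":[0,0,0],"roll":0.125,"grip":100},{"xyz":[0,0,0],"roll":0.125,"grip":100}]'

```text
time_s: 8.7
position: [0.4936, 0.218, 0.1914]
tcp_rot: [[0.889, 0.457, 0.002], [0.457, -0.889, 0.0], [0.001, 0.0, -1.0]]
force: [0.1, 0.3, -0.6]
opening: 1.003
grasp_force: 0.0
```

Call:
move_arm --increments '[{"xyz":[0,0,0],"roll":0.125,"grip":100},{"xyz":[0,0,0],"roll":0.125,"grip":100},{"xyz":[0,0,0],"roll":0.075,"grip":100},{"xyz":[0,0,0],"roll":0,"grip":100}]'

```text
time_s: 9.03
position: [0.4936, 0.2179, 0.1913]
tcp_rot: [[0.988, 0.154, 0.001], [0.154, -0.988, 0.0], [0.001, -0.0, -1.0]]
force: [-0.4, 0.1, -0.3]
opening: 1.002
grasp_force: 0.0
```

```bash
cat > sh.py <<'E'
from h import *
y=np.radians(9); s=bot.read_state(); p=np.array(s['position'])
q=p[:2]@np.array([[np.cos(y),-np.sin(y)],[np.sin(y),np.cos(y)]])-[.569,.134]
print(round(s['time_s'],2),'shaker mm',np.round(q*1000,1),'z',round(p[2]*1000,1),'psi',round(np.degrees(np.arctan2(s['tcp_rot'][1][0],s['tcp_rot'][0][0])),2),'F',np.round(s['force'],1),'M',np.round(s['moment'],2),'op',round(s['opening'],3),round(s['grasp_force'],1),np.round(s['joint_positions'],0))
E
python3 sh.py
```

```text
9.03 shaker mm [-47.4   4. ] z 191.3 psi 8.86 F [-0.4  0.1 -0.3] M [ 0.01 -0.04  0.01] op 1.002 0.0 [12. 26. 96.  0. 58. 93.]
```

Call:
move_arm --increments '[{"xyz":[-4,-4,5],"roll":0,"grip":100},{"xyz":[0,0,20],"roll":0,"grip":100},{"xyz":[0,0,20],"roll":0,"grip":90},{"xyz":[0,0,9],"roll":0,"grip":80},{"xyz":[0,0,0],"roll":0,"grip":75}]'

```text
time_s: 9.45
position: [0.4866, 0.2209, 0.1345]
tcp_rot: [[0.988, 0.156, -0.005], [0.156, -0.988, -0.001], [-0.005, 0.0, -1.0]]
force: [-0.2, 0.8, 0.3]
opening: 0.853
grasp_force: 0.0
```

```bash
python3 sh.py
```

```text
9.45 shaker mm [-53.8   8.1] z 134.5 psi 9.0 F [-0.2  0.8  0.3] M [ 0.04  0.07 -0.04] op 0.853 0.0 [ 12.  31. 100.   0.  50.  93.]
```

Call:
move_arm --increments '[{"xyz":[0,0,0],"roll":0,"grip":72},{"xyz":[0,0,0],"roll":0,"grip":65},{"xyz":[0,0,0],"roll":0,"grip":60},{"xyz":[0,0,0],"roll":0,"grip":55},{"xyz":[0,0,0],"roll":0,"grip":50}]'

```text
time_s: 9.87
position: [0.4894, 0.2213, 0.1375]
tcp_rot: [[0.988, 0.155, 0.002], [0.155, -0.988, 0.0], [0.002, -0.0, -1.0]]
force: [-0.1, -0.3, 2.9]
opening: 0.665
grasp_force: 29.9
```

Call:
move_arm --increments '[{"xyz":[0,0,0],"roll":0,"grip":40},{"xyz":[0,0,0],"roll":0,"grip":40}]'

```text
time_s: 10.03
position: [0.4894, 0.2213, 0.1375]
tcp_rot: [[0.988, 0.155, 0.002], [0.155, -0.988, 0.0], [0.002, -0.0, -1.0]]
force: [-0.5, -0.8, 5.4]
opening: 0.666
grasp_force: 29.9
```

```bash
python3 sh.py
```

```text
10.03 shaker mm [-51.   8.] z 137.5 psi 8.93 F [-0.5 -0.8  5.4] M [-0.05  0.05  0.06] op 0.666 29.9 [12. 30. 99. -0. 50. 93.]
```

Call:
move_arm --increments '[{"xyz":[4,0,-1],"roll":0,"grip":40},{"xyz":[4,0,-0.5],"roll":0,"grip":40},{"xyz":[4,0,-0.5],"roll":0,"grip":40},{"xyz":[4,0,-0.2],"roll":0,"grip":40},{"xyz":[4,0,0],"roll":0,"grip":40}]'

```text
time_s: 10.45
position: [0.5087, 0.2243, 0.1383]
tcp_rot: [[0.988, 0.155, -0.001], [0.155, -0.988, -0.0], [-0.001, -0.0, -1.0]]
force: [-0.0, -0.0, -1.0]
opening: 0.668
grasp_force: 29.9
```

```bash
python3 sh.py; python3 - <<'E'
from h import *
im,d=bot.capture('wrist'); np.savez('w4.npz',im=im,d=d)
si,sd=bot.capture('side'); cv2.imwrite('pics/a.png',np.vstack([im,si])[:,:,::-1][:, :]); 
c=np.hstack([cv2.resize(im,(480,300)),cv2.resize(si[130:230,230:370],(320,300*1))]); cv2.imwrite('pics/a.png',c[:,:,::-1])
E
```

```text
10.45 shaker mm [-31.5   8. ] z 138.3 psi 8.93 F [-0. -0. -1.] M [0.01 0.03 0.04] op 0.668 29.9 [12. 32. 97.  0. 52. 93.]
```

View pics/a.png

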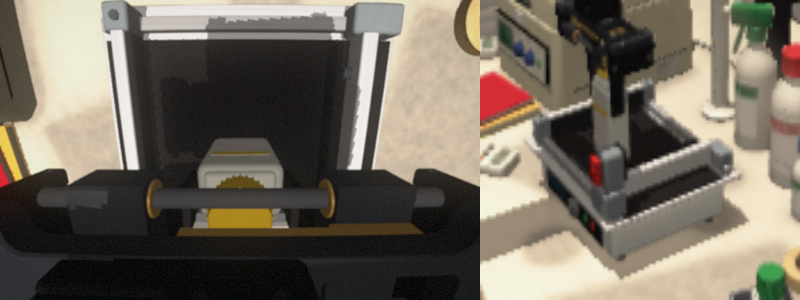

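The bottle is held at wrist-crop (238,185) and still looks upright. I'll measure the tilt from depth.

```bash
cat > tilt.py <<'E'
from h import *
import sys
def tilt(im,d,s):
    P,u,v=cloud('wrist',d,None,s); R=np.array(s['tcp_rot']); T=(P-np.array(s['position']))@R
    hsv=cv2.cvtColor(im,cv2.COLOR_RGB2HSV)[v,u].astype(int)
    # broad face toward tool +x: points in tool frame below grasp region, y within 24 mm
    m=(abs(T[:,1])<.022)&(v<235)&(T[:,0]>-.03)&(T[:,0]<.10)&(P[:,2]>.076)&(P[:,2]<.25)
    h=T[m]; 
    # profile: tool x against height (world z)
    for lo in np.arange(.08,.24,.01):
        k=(P[m,2]>=lo)&(P[m,2]<lo+.01)
        if k.sum()>8: print(round(lo*1000),k.sum(),np.round(np.percentile(h[k,0]*1000,[10,50,90]),1))
if __name__=='__main__':
    s=bot.read_state(); im,d=bot.capture('wrist'); tilt(im,d,s)
E
python3 - <<'E'
from tilt import *
z=np.load('w4.npz'); tilt(z['im'],z['d'],bot.read_state())
E
```

```text
80 137 [23.1 23.4 23.6]
90 161 [23.3 23.7 23.9]
100 195 [23.5 23.8 24. ]
110 220 [23.5 23.8 24. ]
120 283 [23.5 23.8 24. ]
130 297 [23.6 23.9 24.2]
140 451 [23.2 23.5 24. ]
150 473 [23.1 23.4 23.7]
160 1132 [19.8 21.9 23.3]
170 618 [18.5 19.5 20.4]
180 21 [21.5 22.  22.3]
```

Tilt is 0: the bottle slid on the mat. I'll use the far rail's inner edge as a stop for the bottle's foot to start the tilt.

Call:
move_arm --increments '[{"xyz":[8,0,-3],"roll":0,"grip":40},{"xyz":[25,0,0],"roll":0,"grip":40},{"xyz":[30,0,0],"roll":0,"grip":40},{"xyz":[20,0,0],"roll":0,"grip":40},{"xyz":[8,0,0],"roll":0,"grip":40}]'

```text
time_s: 10.97
position: [0.6024, 0.2388, 0.1422]
tcp_rot: [[0.988, 0.155, 0.005], [0.155, -0.988, 0.001], [0.005, -0.0, -1.0]]
force: [0.4, -0.9, -1.5]
opening: 0.665
grasp_force: 29.9
```

Call:
move_arm --increments '[{"xyz":[0,0,0],"roll":0,"grip":40},{"xyz":[0,0,0],"roll":0,"grip":40}]'

```text
time_s: 11.13
position: [0.597, 0.2382, 0.1412]
tcp_rot: [[0.988, 0.155, -0.003], [0.155, -0.988, -0.0], [-0.003, 0.0, -1.0]]
force: [-0.8, -0.5, -1.2]
opening: 0.662
grasp_force: 29.9
```

```bash
python3 sh.py
```

```text
11.13 shaker mm [57.9  7.9] z 141.2 psi 8.92 F [-0.8 -0.5 -1.2] M [-0.02  0.08  0.03] op 0.662 29.9 [12. 37. 83.  0. 60. 93.]
```

Contact is expected at sx ≈ 70.

Call:
move_arm --increments '[{"xyz":[6,0,0],"roll":0,"grip":40},{"xyz":[5,0,0],"roll":0,"grip":40},{"xyz":[4,0,0],"roll":0,"grip":40},{"xyz":[4,0,0],"roll":0,"grip":40}]'

```text
time_s: 11.47
position: [0.6141, 0.2411, 0.1415]
tcp_rot: [[0.988, 0.155, -0.007], [0.155, -0.988, -0.001], [-0.007, 0.0, -1.0]]
force: [-5.5, -1.8, 0.8]
opening: 0.664
grasp_force: 30.0
```

```bash
python3 sh.py; python3 tilt.py
```

```text
11.47 shaker mm [75.2  8. ] z 141.5 psi 8.94 F [-5.5 -1.8  0.8] M [-0.18  1.27 -0.03] op 0.664 30.0 [12. 38. 81.  0. 62. 93.]
80 400 [19.8 22.9 29.2]
90 112 [20.5 20.8 21. ]
100 145 [21.  21.2 21.4]
110 197 [21.4 21.7 21.9]
120 208 [21.9 22.2 22.4]
130 241 [22.4 22.7 22.9]
140 387 [22.6 22.9 23.2]
150 381 [22.9 23.2 23.4]
160 1074 [20.4 22.3 23.5]
170 717 [18.5 20.  20.9]
180 108 [21.4 22.4 23.3]
```

Call:
move_arm --increments '[{"xyz":[5,0,0],"roll":0,"grip":40},{"xyz":[5,0,0],"roll":0,"grip":40},{"xyz":[5,0,0],"roll":0,"grip":40},{"xyz":[5,0,0],"roll":0,"grip":40},{"xyz":[5,0,0],"roll":0,"grip":40}]'

```text
time_s: 11.93
position: [0.6403, 0.2451, 0.1416]
tcp_rot: [[0.988, 0.156, -0.004], [0.156, -0.988, -0.001], [-0.004, 0.0, -1.0]]
force: [-4.1, -0.6, -0.2]
opening: 0.666
grasp_force: 30.0
```

Call:
move_arm --increments '[{"xyz":[5,0,0],"roll":0,"grip":40},{"xyz":[5,0,0],"roll":0,"grip":40},{"xyz":[0,0,0],"roll":0,"grip":40}]'

```text
time_s: 12.18
position: [0.6517, 0.2468, 0.1408]
tcp_rot: [[0.988, 0.155, -0.002], [0.155, -0.988, -0.0], [-0.002, -0.0, -1.0]]
force: [-3.5, -0.1, -2.0]
opening: 0.662
grasp_force: 30.0
```

```bash
python3 sh.py; python3 tilt.py
```

```text
12.18 shaker mm [113.2   7.8] z 140.8 psi 8.92 F [-3.5 -0.1 -2. ] M [-0.13  0.92  0.05] op 0.662 30.0 [12. 41. 75.  0. 64. 93.]
150 31 [21.9 22.2 22.4]
160 190 [17.2 21.7 23.7]
180 160 [35.1 38.  38.9]
190 2311 [27.1 31.1 36. ]
```

Call:
move_arm --increments '[{"xyz":[-5,0,-6],"roll":0,"grip":40},{"xyz":[-15,0,-4],"roll":0,"grip":40},{"xyz":[-28,0,0],"roll":0,"grip":40},{"xyz":[-30,0,0],"roll":0,"grip":40},{"xyz":[-30,0,0],"roll":0,"grip":40}]'

```text
time_s: 12.65
position: [0.5468, 0.2302, 0.1533]
tcp_rot: [[0.988, 0.155, 0.008], [0.155, -0.988, 0.002], [0.008, -0.0, -1.0]]
force: [0.0, 0.3, -0.7]
opening: 0.66
grasp_force: 30.0
```

Call:
move_arm --increments '[{"xyz":[-24,0,0],"roll":0,"grip":40},{"xyz":[-12,0,0],"roll":0,"grip":40},{"xyz":[-4,0,0],"roll":0,"grip":40},{"xyz":[0,0,0],"roll":0,"grip":40}]'

```text
time_s: 12.98
position: [0.5067, 0.2241, 0.1531]
tcp_rot: [[0.988, 0.155, 0.005], [0.155, -0.988, 0.001], [0.005, -0.0, -1.0]]
force: [0.2, -0.7, -1.9]
opening: 0.666
grasp_force: 30.0
```

```bash
python3 sh.py; python3 tilt.py
```

```text
12.98 shaker mm [-33.5   8.1] z 153.1 psi 8.94 F [ 0.2 -0.7 -1.9] M [ 0.01 -0.04 -0.01] op 0.666 30.0 [12. 30. 96. -0. 53. 93.]
160 31 [22.  22.2 22.4]
170 163 [19.  22.3 23.6]
180 31 [15.7 17.  19.6]
190 19 [35.1 37.9 38.3]
200 2384 [27.2 31.3 36.6]
210 23 [26.8 27.1 27.9]
```

Call:
move_arm --increments '[{"xyz":[0,0,6],"roll":0,"grip":40},{"xyz":[0,0,6],"roll":0,"grip":40},{"xyz":[1,0,3],"roll":0,"grip":40},{"xyz":[1,0,2],"roll":0,"grip":40},{"xyz":[1,0,1],"roll":0,"grip":40}]'

```text
time_s: 13.45
position: [0.5122, 0.2247, 0.1356]
tcp_rot: [[0.988, 0.155, 0.007], [0.155, -0.988, 0.001], [0.007, -0.0, -1.0]]
force: [0.4, -0.4, 14.9]
opening: 0.666
grasp_force: 30.0
```

```bash
python3 sh.py
```

```text
13.45 shaker mm [-27.9   7.8] z 135.6 psi 8.92 F [ 0.4 -0.4 14.9] M [-0.16  0.2   0.02] op 0.666 30.0 [12. 32. 97. -0. 51. 93.]
```

Call:
move_arm --increments '[{"xyz":[7,0,2],"roll":0,"grip":40},{"xyz":[7,0,3],"roll":0,"grip":40},{"xyz":[7,0,3.5],"roll":0,"grip":40},{"xyz":[6.5,0,4],"roll":0,"grip":40}]'

```text
time_s: 13.78
position: [0.5371, 0.2286, 0.1217]
tcp_rot: [[0.988, 0.155, 0.001], [0.155, -0.988, 0.0], [0.001, 0.0, -1.0]]
force: [-0.7, -1.5, 5.1]
opening: 0.663
grasp_force: 30.0
```

```bash
python3 sh.py;python3 tilt.py
```

```text
13.78 shaker mm [-2.8  7.8] z 121.7 psi 8.92 F [-0.7 -1.5  5.1] M [-0.07  0.61  0.01] op 0.663 30.0 [12. 35. 93. -0. 52. 93.]
80 119 [97.4 98.7 99.9]
130 13 [22.7 23.4 24.1]
140 201 [15.9 18.1 21.3]
150 520 [44.3 45.9 47.7]
160 2006 [32.7 39.7 43.3]
170 2177 [27.2 32.2 35.8]
```

Call:
move_arm --increments '[{"xyz":[6,0,5],"roll":0,"grip":40},{"xyz":[5.5,0,5.5],"roll":0,"grip":40},{"xyz":[5,0,6],"roll":0,"grip":40},{"xyz":[4.5,0,6.5],"roll":0,"grip":40}]'

```text
time_s: 14.17
position: [0.5573, 0.2319, 0.098]
tcp_rot: [[0.988, 0.155, 0.001], [0.155, -0.988, 0.0], [0.001, 0.0, -1.0]]
force: [-0.1, -1.0, 4.1]
opening: 0.663
grasp_force: 30.0
```

```bash
python3 sh.py;python3 tilt.py
```

```text
14.17 shaker mm [17.7  7.8] z 98.0 psi 8.93 F [-0.1 -1.   4.1] M [-0.08  0.35  0.06] op 0.663 30.0 [12. 38. 91. -0. 51. 93.]
80 592 [77.8 82.3 86.8]
100 41 [22.  22.7 23.3]
110 443 [19.6 49.2 50.7]
120 1372 [17.1 35.  48.4]
130 2969 [23.3 33.5 45. ]
140 856 [33.7 39.1 42.8]
```

Call:
move_arm --increments '[{"xyz":[3.5,0,6.5],"roll":0,"grip":40},{"xyz":[2.5,0,6.5],"roll":0,"grip":40},{"xyz":[1.5,0,6],"roll":0,"grip":40},{"xyz":[0,0,2.5],"roll":0,"grip":40},{"xyz":[0,0,0],"roll":0,"grip":40}]'

```text
time_s: 14.63
position: [0.5642, 0.233, 0.0761]
tcp_rot: [[0.988, 0.155, 0.001], [0.155, -0.988, 0.0], [0.001, -0.0, -1.0]]
force: [1.5, -0.1, 0.9]
opening: 0.666
grasp_force: 30.0
```

```bash
python3 sh.py;python3 tilt.py
```

```text
14.63 shaker mm [24.7  7.9] z 76.1 psi 8.91 F [ 1.5 -0.1  0.9] M [ 0.   -0.04  0.01] op 0.666 30.0 [12. 40. 91.  0. 49. 93.]
80 1032 [21.2 73.1 79.1]
90 824 [20.8 34.3 49.5]
100 4418 [18.9 33.1 46.9]
110 15 [33.1 40.  45.5]
```

Call:
move_arm --increments '[{"xyz":[-1,0,1],"roll":0,"grip":40},{"xyz":[-1,0,1],"roll":0,"grip":40},{"xyz":[-1,0,0.5],"roll":0,"grip":40},{"xyz":[-1,0,0],"roll":0,"grip":40}]'

```text
time_s: 15.02
position: [0.5607, 0.2326, 0.075]
tcp_rot: [[0.988, 0.155, 0.003], [0.155, -0.988, 0.001], [0.003, -0.0, -1.0]]
force: [3.1, 0.6, 3.7]
opening: 0.662
grasp_force: 30.0
```

```bash
python3 sh.py; python3 - <<'E'
from h import *
s=bot.read_state(); im,d=bot.capture('wrist'); P,u,v=cloud('wrist',d,None,s); R=np.array(s['tcp_rot']); T=(P-np.array(s['position']))@R
hsv=cv2.cvtColor(im,cv2.COLOR_RGB2HSV)[v,u].astype(int)
m=(abs(T[:,1])<.02)&(P[:,2]<.125)&(P[:,2]>.066)
for lo in np.arange(-.01,.06,.005):
    k=m&(T[:,0]>=lo)&(T[:,0]<lo+.005)
    if k.sum()>8: print(round(lo*1000),k.sum(),np.round(np.percentile(P[k,2]*1000,[5,50,95,99]),1))
E
```

```text
15.02 shaker mm [21.2  8. ] z 75.0 psi 8.92 F [3.1 0.6 3.7] M [ 0.08 -0.26 -0.06] op 0.662 30.0 [12. 40. 91.  0. 48. 93.]
-10 744 [107.9 108.8 109.8 110.3]
-5 32 [108.9 109.6 110.1 110.2]
5 37 [107.  107.7 108.1 108.1]
10 1033 [104.1 107.1 108.7 109.2]
15 790 [104.3 105.5 106.5 107. ]
20 1123 [ 82.5 101.5 105.1 106.1]
25 456 [ 96.5 104.3 107.1 108.1]
30 692 [ 97.  104.8 107.6 108.2]
35 715 [ 96.8 105.  107.6 108.2]
40 750 [ 94.8 104.9 107.6 108.2]
45 1278 [ 70.5 100.3 106.7 107.5]
50 635 [69.9 70.9 71.9 72.3]
55 639 [69.9 70.9 71.9 72.3]
```

Call:
move_arm --increments '[{"xyz":[0,0,0.5],"roll":0,"grip":60},{"xyz":[0,0,0],"roll":0,"grip":68},{"xyz":[0,0,0],"roll":0,"grip":75},{"xyz":[0,0,0],"roll":0,"grip":85},{"xyz":[0,0,0],"roll":0,"grip":90}]'

```text
time_s: 15.48
position: [0.5581, 0.2321, 0.0728]
tcp_rot: [[0.988, 0.155, -0.003], [0.155, -0.988, -0.001], [-0.003, 0.0, -1.0]]
force: [0.5, 0.5, 0.2]
opening: 0.821
grasp_force: 0.0
```

Call:
move_arm --increments '[{"xyz":[0,0,0],"roll":0,"grip":90},{"xyz":[0,0,0],"roll":0,"grip":90},{"xyz":[0,0,-15],"roll":0,"grip":90},{"xyz":[0,0,-30],"roll":0,"grip":95},{"xyz":[0,0,-35],"roll":0,"grip":100}]'

```text
time_s: 15.9
position: [0.5576, 0.2318, 0.1522]
tcp_rot: [[0.988, 0.155, -0.007], [0.155, -0.988, -0.001], [-0.007, 0.0, -1.0]]
force: [0.6, -0.6, -0.3]
opening: 0.962
grasp_force: 0.0
```

Call:
move_arm --increments '[{"xyz":[0,0,-35],"roll":0,"grip":100},{"xyz":[0,0,-25],"roll":-0.125,"grip":100},{"xyz":[0,0,-15],"roll":-0.125,"grip":100},{"xyz":[0,0,0],"roll":-0.125,"grip":100},{"xyz":[0,0,0],"roll":-0.125,"grip":100}]'

```text
time_s: 16.32
position: [0.5604, 0.2325, 0.2305]
tcp_rot: [[0.789, 0.615, 0.003], [0.615, -0.789, 0.001], [0.003, 0.001, -1.0]]
force: [-0.2, 0.2, -0.8]
opening: 0.996
grasp_force: 0.0
```

```bash
python3 sh.py; python3 - <<'E'
from h import *
y=np.radians(9); s=bot.read_state(); im,d=bot.capture('wrist'); cv2.imwrite('pics/w5.png',im[:,:,::-1]); P,u,v=cloud('wrist',d,None,s)
S=P[:,:2]@np.array([[np.cos(y),-np.sin(y)],[np.sin(y),np.cos(y)]])-[.569,.134]
m=(P[:,2]>.1)&(P[:,2]<.113)&(abs(S[:,0])<.08)&(abs(S[:,1])<.06)
print(m.sum(),np.percentile(S[m],[1,99],axis=0),cv2.minAreaRect(S[m].astype(np.float32)),np.percentile(P[m,2],[5,50,95]))
E
python3 plan.py 0.455 0.09 0.235 99
```

```text
16.32 shaker mm [20.8  8. ] z 230.5 psi 37.93 F [-0.2  0.2 -0.8] M [-0.01 -0.04  0.01] op 0.996 0.0 [12. 28. 84.  0. 67. 64.]
5324 [[-0.05229283 -0.01863076]
 [ 0.06845909  0.03690936]] ((0.005960769951343536, 0.008517704904079437), (0.05813184380531311, 0.12882807850837708), 89.85444641113281) [0.10311376 0.10840623 0.10994116]
[([-19, 5, -1], np.float64(-0.118)), ([-19, 3, -1], np.float64(-0.118)), ([-20, 1, -1], np.float64(-0.118)), ([-20, -2, -1], np.float64(-0.118)), ([-19, -4, -1], np.float64(-0.118))]
[([-19, -6, -1], np.float64(-0.118)), ([-18, -8, -1], np.float64(-0.118)), ([-17, -10, -1], np.float64(-0.118)), ([-15, -12, -1], np.float64(-0.118))]
```

View pics/w5.png

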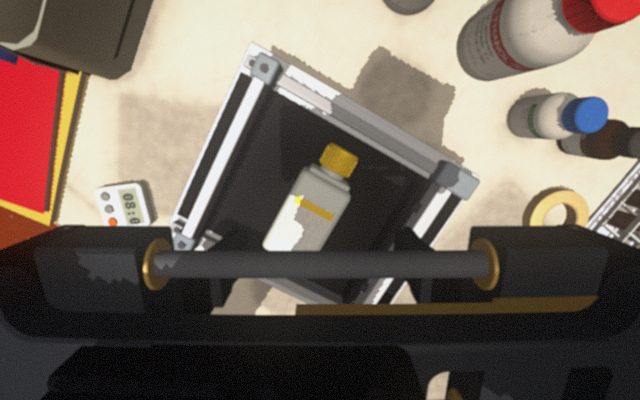

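The bottle lies flat on its broad side, parallel to the bars, with its cap at (340,160) and its centre at shaker (+2,+8) mm. Next is the clamp grip.

Call:
move_arm --increments '[{"xyz":[-18,5,-1],"roll":-0.118,"grip":100},{"xyz":[-19,3,-1],"roll":-0.118,"grip":100},{"xyz":[-19,1,-1],"roll":-0.118,"grip":100},{"xyz":[-19,-2,-1],"roll":-0.118,"grip":100},{"xyz":[-19,-4,-1],"roll":-0.118,"grip":100}]'

```text
time_s: 16.78
position: [0.5013, 0.1555, 0.2334]
tcp_rot: [[0.316, 0.949, -0.001], [0.949, -0.316, -0.0], [-0.0, -0.001, -1.0]]
force: [0.3, -0.6, 0.8]
opening: 1.0
grasp_force: 0.0
```

Call:
move_arm --increments '[{"xyz":[-18,-6,0],"roll":-0.118,"grip":100},{"xyz":[-18,-8,0],"roll":-0.118,"grip":100},{"xyz":[-17,-10,0],"roll":-0.118,"grip":100},{"xyz":[-15,-12,0],"roll":-0.118,"grip":100},{"xyz":[0,0,0],"roll":0,"grip":100}]'

```text
time_s: 17.2
position: [0.4532, 0.0919, 0.2332]
tcp_rot: [[-0.145, 0.989, -0.004], [0.989, 0.145, -0.001], [-0.0, -0.004, -1.0]]
force: [-0.1, -0.0, -0.5]
opening: 1.003
grasp_force: 0.0
```

```bash
python3 sh.py; python3 - <<'E'
from h import *
y=np.radians(9); s=bot.read_state(); M=np.array([[np.cos(y),-np.sin(y)],[np.sin(y),np.cos(y)]])
for c in ('wrist','side'):
    im,d=bot.capture(c); P,u,v=cloud(c,d,None,s); S=P[:,:2]@M-[.569,.134]; hsv=cv2.cvtColor(im,cv2.COLOR_RGB2HSV)[v,u].astype(int)
    b=(abs(S[:,0]+.1)<.06)&(abs(S[:,1]+.12)<.05)&(P[:,2]>.108)&(P[:,2]<.155)
    if c=='wrist': b&=(v<225)
    r=b&((hsv[:,0]<8)|(hsv[:,0]>172))&(hsv[:,1]>140)
    for n,m in (('red',r),('all',b)):
        if m.sum()>5: print(c,n,m.sum(),np.round(np.percentile(np.c_[S[m],P[m,2]]*1000,[2,50,98],axis=0),1).tolist())
E
```

```text
17.2 shaker mm [-107.  -114.1] z 233.2 psi 98.37 F [-0.1 -0.  -0.5] M [ 0.03 -0.1  -0.08] op 1.003 0.0 [ -2.  17. 104.  -0.  60. -11.]
wrist red 277 [[-125.0, -129.6, 131.2], [-120.5, -116.8, 146.1], [-116.8, -107.3, 147.5]]
wrist all 2003 [[-124.8, -130.5, 115.4], [-99.1, -114.3, 147.8], [-77.0, -103.2, 150.6]]
side red 43 [[-126.3, -135.1, 117.4], [-122.6, -127.6, 134.0], [-118.1, -109.1, 146.0]]
side all 214 [[-125.2, -139.2, 110.1], [-103.1, -131.8, 134.8], [-75.1, -108.1, 149.5]]
```

Call:
move_arm --increments '[{"xyz":[-6,9,20],"roll":-0.01,"grip":100},{"xyz":[0,0,35],"roll":0,"grip":100},{"xyz":[0,0,35],"roll":0,"grip":100},{"xyz":[0,0,20],"roll":0,"grip":90},{"xyz":[0,0,7],"roll":0,"grip":80}]'

```text
time_s: 17.72
position: [0.4648, 0.0897, 0.1137]
tcp_rot: [[-0.154, 0.988, -0.006], [0.988, 0.154, 0.001], [0.001, -0.005, -1.0]]
force: [-0.6, -0.6, 0.3]
opening: 0.921
grasp_force: 0.0
```

Call:
move_arm --increments '[{"xyz":[0,0,0],"roll":0,"grip":75},{"xyz":[0,0,0],"roll":0,"grip":70}]'

```text
time_s: 17.88
position: [0.4671, 0.0894, 0.117]
tcp_rot: [[-0.156, 0.988, 0.001], [0.988, 0.156, 0.0], [-0.0, 0.001, -1.0]]
force: [0.9, 1.1, 0.3]
opening: 0.783
grasp_force: 0.0
```

```bash
python3 sh.py
```

```text
17.88 shaker mm [ -93.7 -118.8] z 117.0 psi 98.96 F [0.9 1.1 0.3] M [-0.04 -0.09 -0.04] op 0.783 0.0 [ -3.  29. 109.   0.  42. -12.]
```

Call:
move_arm --increments '[{"xyz":[-1,-4,4],"roll":0,"grip":65},{"xyz":[0,0,0],"roll":0,"grip":60},{"xyz":[0,0,0],"roll":0,"grip":50},{"xyz":[0,0,0],"roll":0,"grip":40},{"xyz":[0,0,0],"roll":0,"grip":35}]'

```text
time_s: 18.3
position: [0.4641, 0.0876, 0.1136]
tcp_rot: [[-0.156, 0.988, 0.004], [0.988, 0.156, 0.001], [-0.0, 0.004, -1.0]]
force: [3.0, 2.6, 0.2]
opening: 0.499
grasp_force: 30.0
```

Call:
move_arm --increments '[{"xyz":[0,0,0],"roll":0,"grip":35},{"xyz":[0,0,0],"roll":0,"grip":35}]'

```text
time_s: 18.47
position: [0.4642, 0.0876, 0.1136]
tcp_rot: [[-0.156, 0.988, 0.004], [0.988, 0.156, 0.0], [-0.0, 0.004, -1.0]]
force: [2.3, 2.9, 2.9]
opening: 0.507
grasp_force: 30.0
```

```bash
python3 sh.py
```

```text
18.47 shaker mm [ -96.8 -120.1] z 113.6 psi 98.96 F [2.3 2.9 2.9] M [ 0.48 -0.34  0.02] op 0.507 30.0 [ -3.  29. 110.   0.  41. -12.]
```

Call:
move_arm --increments '[{"xyz":[3,0,0],"roll":0,"grip":35},{"xyz":[8,0,0],"roll":0,"grip":35},{"xyz":[12,0,0],"roll":0,"grip":35},{"xyz":[12,0,0],"roll":0,"grip":35},{"xyz":[8,0,0],"roll":0,"grip":35}]'

```text
time_s: 18.88
position: [0.4573, 0.1306, 0.1135]
tcp_rot: [[-0.156, 0.988, 0.004], [0.988, 0.156, 0.0], [-0.001, 0.004, -1.0]]
force: [3.9, -0.3, 4.9]
opening: 0.503
grasp_force: 30.0
```

Call:
move_arm --increments '[{"xyz":[4,0,0],"roll":0,"grip":35},{"xyz":[4,0,0],"roll":0,"grip":35},{"xyz":[4,0,0],"roll":0,"grip":35},{"xyz":[4,0,0],"roll":0,"grip":35},{"xyz":[4,0,0],"roll":0,"grip":35}]'

```text
time_s: 19.3
position: [0.4543, 0.1496, 0.1135]
tcp_rot: [[-0.156, 0.988, 0.004], [0.988, 0.156, -0.0], [-0.001, 0.004, -1.0]]
force: [4.4, -1.3, 5.5]
opening: 0.502
grasp_force: 30.0
```

```bash
python3 sh.py
```

```text
19.3 shaker mm [-96.9 -57.3] z 113.5 psi 99.0 F [ 4.4 -1.3  5.5] M [-0.13 -0.56 -0.11] op 0.502 30.0 [  5.  29. 109.  -0.  42.  -4.]
```

Call:
move_arm --increments '[{"xyz":[4,0,0],"roll":0,"grip":35},{"xyz":[4,0,0],"roll":0,"grip":35},{"xyz":[4,0,0],"roll":0,"grip":35},{"xyz":[4,0,0],"roll":0,"grip":35},{"xyz":[4,0,0],"roll":0,"grip":35}]'

```text
time_s: 19.72
position: [0.4512, 0.1694, 0.1136]
tcp_rot: [[-0.156, 0.988, 0.004], [0.988, 0.156, -0.0], [-0.001, 0.004, -1.0]]
force: [4.0, -1.8, 5.0]
opening: 0.504
grasp_force: 30.0
```

Call:
move_arm --increments '[{"xyz":[4,0,0],"roll":0,"grip":35},{"xyz":[4,0,0],"roll":0,"grip":35},{"xyz":[4,0,0],"roll":0,"grip":35},{"xyz":[4,0,0],"roll":0,"grip":35},{"xyz":[4,0,0],"roll":0,"grip":35}]'

```text
time_s: 20.13
position: [0.4481, 0.1892, 0.1136]
tcp_rot: [[-0.156, 0.988, 0.004], [0.988, 0.156, -0.0], [-0.001, 0.004, -1.0]]
force: [4.5, -0.7, 5.1]
opening: 0.503
grasp_force: 30.0
```

Call:
move_arm --increments '[{"xyz":[3,0,0],"roll":0,"grip":35},{"xyz":[3,0,0],"roll":0,"grip":35},{"xyz":[0,0,0],"roll":0,"grip":35}]'

```text
time_s: 20.38
position: [0.447, 0.1956, 0.1135]
tcp_rot: [[-0.156, 0.988, 0.004], [0.988, 0.156, 0.001], [-0.0, 0.004, -1.0]]
force: [4.5, 0.5, 6.4]
opening: 0.502
grasp_force: 30.0
```

```bash
python3 sh.py; python3 - <<'E'
from h import *
y=np.radians(9); s=bot.read_state(); M=np.array([[np.cos(y),-np.sin(y)],[np.sin(y),np.cos(y)]])
im,d=bot.capture('wrist'); cv2.imwrite('pics/w6.png',im[:,:,::-1]); P,u,v=cloud('wrist',d,None,s); S=P[:,:2]@M-[.569,.134]
b=(abs(S[:,0])<.045)&(v<225)&(S[:,1]<.13)&(S[:,1]>-.08)&(P[:,2]>.095)&(P[:,2]<.115)
h,e=np.histogram(S[b,1],np.arange(-.08,.13,.004)); print([(round(a*1000),int(n),round(float(np.median(P[b][(S[b,1]>=a)&(S[b,1]<a+.004),2])*1000),1)) for a,n in zip(e,h) if n>20])
E
```

```text
20.38 shaker mm [-96.9 -10.7] z 113.5 psi 99.0 F [4.5 0.5 6.4] M [ 0.16 -0.48 -0.08] op 0.502 30.0 [ 10.  30. 108.  -0.  42.   2.]
[(0, 547, 102.5), (4, 854, 102.7), (8, 846, 102.7), (12, 928, 101.8), (24, 300, 99.9), (28, 929, 100.8), (32, 750, 101.0), (36, 820, 107.6), (40, 927, 108.9), (44, 991, 109.0), (48, 999, 109.0), (52, 1003, 109.0), (56, 1054, 109.0), (60, 1083, 109.0), (64, 1100, 109.0), (68, 1086, 109.0), (72, 1109, 109.0), (76, 1117, 109.0), (80, 1111, 109.1), (84, 1078, 108.8), (88, 852, 107.5), (92, 123, 103.4), (96, 61, 97.9), (100, 1473, 100.5), (104, 1378, 101.3), (108, 1269, 102.9), (112, 1270, 102.9), (116, 489, 102.4)]
```

View pics/w6.png

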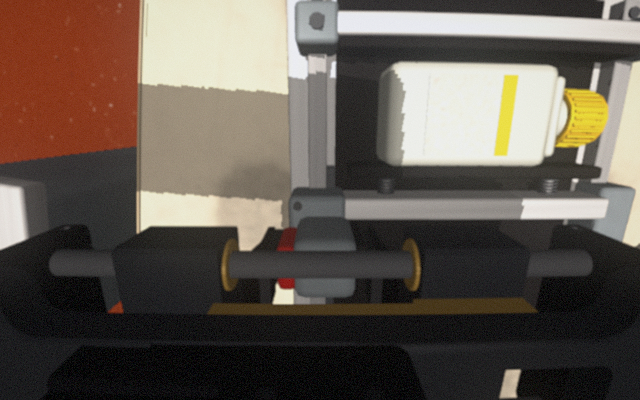

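The bottle lies square and parallel against the sprung face (face v≈170, bottle (470,115)), about 8 mm from the fixed bar, with the button held in. I carry on slowly.

Call:
move_arm --increments '[{"xyz":[3,0,0],"roll":0,"grip":35},{"xyz":[3,0,0],"roll":0,"grip":35},{"xyz":[2,0,0],"roll":0,"grip":35},{"xyz":[0,0,0],"roll":0,"grip":35}]'

```text
time_s: 20.77
position: [0.4458, 0.2034, 0.1135]
tcp_rot: [[-0.156, 0.988, 0.004], [0.988, 0.156, 0.0], [-0.0, 0.004, -1.0]]
force: [4.3, -0.3, 6.0]
opening: 0.503
grasp_force: 30.0
```

```bash
python3 sh.py
```

```text
20.77 shaker mm [-96.9  -2.9] z 113.5 psi 99.0 F [ 4.3 -0.3  6. ] M [ 0.03 -0.57 -0.1 ] op 0.503 30.0 [ 11.  30. 107.  -0.  43.   2.]
```

Call:
move_arm --increments '[{"xyz":[2,0,0],"roll":0,"grip":35},{"xyz":[2,0,0],"roll":0,"grip":35},{"xyz":[0,0,0],"roll":0,"grip":35}]'

```text
time_s: 21.02
position: [0.4453, 0.2066, 0.1136]
tcp_rot: [[-0.157, 0.988, 0.004], [0.988, 0.157, -0.001], [-0.001, 0.004, -1.0]]
force: [5.6, -3.4, 6.4]
opening: 0.498
grasp_force: 30.0
```

```bash
python3 sh.py
```

```text
21.02 shaker mm [-96.9   0.4] z 113.6 psi 99.03 F [ 5.6 -3.4  6.4] M [-0.46 -0.59 -0.17] op 0.498 30.0 [ 12.  30. 107.  -0.  43.   3.]
```

Call:
move_arm --increments '[{"xyz":[2,0,0],"roll":0,"grip":35},{"xyz":[2,0,0],"roll":0,"grip":35},{"xyz":[1.5,0,0],"roll":0,"grip":35},{"xyz":[0,0,0],"roll":0,"grip":35}]'

```text
time_s: 21.35
position: [0.4446, 0.211, 0.1135]
tcp_rot: [[-0.157, 0.988, 0.004], [0.988, 0.157, -0.003], [-0.003, 0.004, -1.0]]
force: [4.5, -6.3, 6.6]
opening: 0.503
grasp_force: 30.0
```

```bash
python3 sh.py; python3 - <<'E'
from h import *
y=np.radians(9); s=bot.read_state(); M=np.array([[np.cos(y),-np.sin(y)],[np.sin(y),np.cos(y)]])
im,d=bot.capture('wrist'); P,u,v=cloud('wrist',d,None,s); S=P[:,:2]@M-[.569,.134]
b=(abs(S[:,0])<.045)&(v<225)&(P[:,2]>.104)&(P[:,2]<.115)&(S[:,1]>.03)&(S[:,1]<.12); print('bottle',np.percentile(S[b,1],[.5,99.5])*1000)
b=(abs(S[:,0])<.045)&(v<225)&(P[:,2]>.098)&(P[:,2]<.104)&(S[:,1]<.06); print('clamp',np.percentile(S[b,1],[.5,50,99.5])*1000)
E
```

```text
21.35 shaker mm [-96.9   4.8] z 113.5 psi 99.05 F [ 4.5 -6.3  6.6] M [-1.15 -0.85 -0.31] op 0.503 30.0 [ 12.  30. 107.  -0.  43.   4.]
bottle [ 43.44159273 111.54989356]
clamp [17.00342457 27.91962546 42.45620218]
```

Call:
move_arm --increments '[{"xyz":[1,0,0],"roll":0,"grip":35},{"xyz":[0.5,0,0],"roll":0,"grip":35},{"xyz":[0,0,0],"roll":0,"grip":35}]'

```text
time_s: 21.65
position: [0.4444, 0.212, 0.1135]
tcp_rot: [[-0.157, 0.988, 0.004], [0.988, 0.157, -0.003], [-0.004, 0.004, -1.0]]
force: [4.7, -7.9, 6.2]
opening: 0.502
grasp_force: 30.0
```

```bash
python3 sh.py
```

```text
21.65 shaker mm [-96.9   5.9] z 113.5 psi 99.05 F [ 4.7 -7.9  6.2] M [-1.27 -0.78 -0.28] op 0.502 30.0 [ 13.  30. 107.  -0.  43.   4.]
```

Call:
move_arm --increments '[{"xyz":[1,0,0],"roll":0,"grip":35},{"xyz":[0,0,0],"roll":0,"grip":35},{"xyz":[0,0,0],"roll":0,"grip":55},{"xyz":[0,0,0],"roll":0,"grip":62},{"xyz":[0,0,0],"roll":0,"grip":75}]'

```text
time_s: 22.07
position: [0.4405, 0.2142, 0.1123]
tcp_rot: [[-0.156, 0.988, -0.004], [0.988, 0.156, -0.001], [-0.0, -0.004, -1.0]]
force: [-0.6, -0.6, -0.4]
opening: 0.625
grasp_force: 0.0
```

Call:
move_arm --increments '[{"xyz":[0,0,0],"roll":0,"grip":90},{"xyz":[0,0,0],"roll":0,"grip":95},{"xyz":[0,0,0],"roll":0,"grip":95},{"xyz":[0,0,0],"roll":0,"grip":95}]'

```text
time_s: 22.4
position: [0.4416, 0.2149, 0.1125]
tcp_rot: [[-0.157, 0.988, -0.001], [0.988, 0.157, -0.0], [-0.0, -0.001, -1.0]]
force: [-0.2, 0.6, -0.1]
opening: 0.898
grasp_force: 0.0
```

```bash
python3 sh.py
```

```text
22.4 shaker mm [-99.2   9.2] z 112.5 psi 99.02 F [-0.2  0.6 -0.1] M [ 0.02 -0.09  0.05] op 0.898 0.0 [ 13.  30. 107.   0.  43.   4.]
```

Call:
move_arm --increments '[{"xyz":[0,0,-12],"roll":0,"grip":95},{"xyz":[0,0,-30],"roll":0,"grip":95},{"xyz":[0,0,-35],"roll":0,"grip":95},{"xyz":[0,0,-35],"roll":0,"grip":95},{"xyz":[0,0,-25],"roll":0,"grip":95}]'

```text
time_s: 22.82
position: [0.4426, 0.2151, 0.2524]
tcp_rot: [[-0.157, 0.988, 0.003], [0.988, 0.157, 0.001], [0.0, 0.003, -1.0]]
force: [0.1, 1.1, -0.2]
opening: 0.952
grasp_force: 0.0
```

Call:
move_arm --increments '[{"xyz":[-35,20,0],"roll":0,"grip":95},{"xyz":[-35,20,0],"roll":0,"grip":95},{"xyz":[-15,10,0],"roll":0,"grip":95},{"xyz":[0,0,0],"roll":0,"grip":95}]'

```text
time_s: 23.15
position: [0.508, 0.136, 0.2501]
tcp_rot: [[-0.153, 0.988, 0.003], [0.988, 0.153, -0.001], [-0.001, 0.003, -1.0]]
force: [0.0, -0.1, -0.2]
opening: 0.95
grasp_force: 0.0
```

```bash
python3 sh.py; python3 - <<'E'
from h import *
y=np.radians(9); s=bot.read_state(); M=np.array([[np.cos(y),-np.sin(y)],[np.sin(y),np.cos(y)]])
im,d=bot.capture('wrist'); cv2.imwrite('pics/w7.png',im[:,:,::-1]); P,u,v=cloud('wrist',d,None,s); S=P[:,:2]@M-[.569,.134]; hsv=cv2.cvtColor(im,cv2.COLOR_RGB2HSV)[v,u].astype(int)
g=(v<225)
b=(abs(S[:,0])<.045)&g&(P[:,2]>.104)&(P[:,2]<.115)&(S[:,1]>.03)&(S[:,1]<.12); print('bottle',np.percentile(S[b,1],[.5,99.5])*1000)
b=(abs(S[:,0])<.045)&g&(P[:,2]>.098)&(P[:,2]<.104)&(S[:,1]<.06)&(S[:,1]>-.05)&(hsv[:,2]>120); print('clamp bar white',np.percentile(S[b,1],[1,50,99])*1000)
b=g&(abs(S[:,0]+.1)<.06)&(abs(S[:,1])<.05)&(P[:,2]>.11)&(P[:,2]<.155)
for n,m in (('grip',b),('red',b&((hsv[:,0]<8)|(hsv[:,0]>172))&(hsv[:,1]>140))):
    if m.sum()>5: print(n,m.sum(),np.round(np.percentile(np.c_[S[m],P[m,2]]*1000,[2,50,98],axis=0),1).tolist())
E
```

```text
23.15 shaker mm [-46.  -79.2] z 250.1 psi 98.79 F [ 0.  -0.1 -0.2] M [-0.01 -0.16 -0.03] op 0.95 0.0 [ 3. 21. 94. -0. 65. -6.]
bottle [42.70707215 99.52409888]
clamp bar white [11.00613171 17.81068976 43.49487133]
grip 1989 [[-123.5, -15.5, 125.5], [-96.7, -0.6, 148.5], [-75.7, 14.0, 150.9]]
red 255 [[-124.6, -10.9, 144.3], [-120.1, -0.7, 146.4], [-116.4, 10.1, 147.8]]
```

```bash
python3 - <<'E'
from h import *
y=np.radians(9); s=bot.read_state(); M=np.array([[np.cos(y),-np.sin(y)],[np.sin(y),np.cos(y)]])
im,d=bot.capture('wrist'); P,u,v=cloud('wrist',d,None,s); S=P[:,:2]@M-[.569,.134]; hsv=cv2.cvtColor(im,cv2.COLOR_RGB2HSV)[v,u].astype(int)
b=(abs(S[:,0])<.045)&(v<230)&(S[:,1]<.13)&(S[:,1]>-.03)&(P[:,2]>.07)&(P[:,2]<.115)
h,e=np.histogram(S[b,1],np.arange(-.03,.13,.003))
for a,n in zip(e,h):
    k=b&(S[:,1]>=a)&(S[:,1]<a+.003)
    if n>20 and a<.055: print(round(a*1000),n,np.round(np.median(P[k,2])*1000,1),int(np.median(hsv[k,2])))
c=cv2.resize(im[60:240,180:480],None,fx=2.6,fy=2.6,interpolation=cv2.INTER_CUBIC); cv2.imwrite('pics/w7c.png',c[:,:,::-1])
E
```

```text
-30 202 71.0 50
-27 213 71.1 52
-24 140 71.1 53
-21 206 71.1 53
-18 207 71.1 54
-15 141 71.0 55
-12 200 71.0 55
-9 210 71.0 56
-6 199 71.1 57
-3 138 71.1 58
0 210 71.0 58
3 211 71.0 59
6 211 70.9 56
9 318 94.7 118
12 286 102.8 244
15 316 102.8 244
18 279 102.8 244
21 271 102.7 240
24 36 101.0 125
27 116 71.0 72
30 197 70.8 62
33 571 89.8 58
36 285 100.9 67
39 302 100.7 70
42 337 105.8 148
45 319 108.3 235
48 287 108.8 239
51 297 109.2 239
54 306 108.9 238
```

View pics/w7c.png

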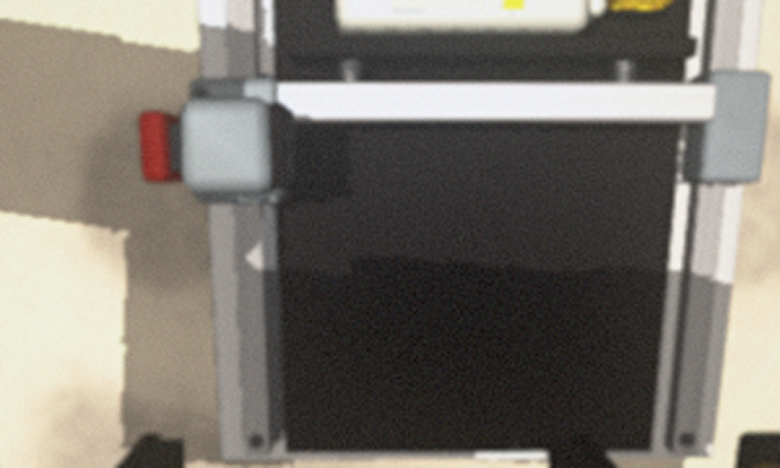

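The clamp is locked: the red button is fully out at crop (158,147), the bar is square, and the rubber face is on the bottle at v≈45. The bottle spans shaker y = 42 to 100 mm, so it rests against the fixed bar. I'm handing in.

```bash
python3 -c "
from rig import bot
print(bot.hand_in())"
```

```text
the job is handed in; nothing more can be done
None
```

The job is handed in at about 23 s: the yellow-capped bottle lies on its broad side against the fixed bar with the clamp locked and its button out; the sprung face measures about 2 mm in, so the clamp most likely dropped back to its 2.3 mm step, and I took no final picture of the other bottles, tape or timer.

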